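# Rack the press punches by height

### The job

Stand the four press punches in the row of black seats on the tool rail in order of height: the tallest in the seat next to the yellow end block, the shortest at the far end of the row. Each must stand upright, down in its seat's pocket, and be let go; do not knock any punch over, and leave the amber glass jar where it is.

Things in the scene. Friction and masses are not known exactly. Their poses are not given: they have to be found in the camera images.
- punch_red: press punch with a red grip cap, the shortest of four, 55 mm tall, loose, standing on the bench. From the bottom: steel foot 40 mm in diameter and 10 mm high, steel shank 20 mm in diameter, red cap 36 mm in diameter over the top 24 mm. Origin: centre of its underside; z along its axis, upwards. About 180 g, give or take a third.
- punch_black: press punch with a black grip cap, the second shortest of four, 72 mm tall, loose, standing on the bench. From the bottom: steel foot 40 mm in diameter and 10 mm high, steel shank 20 mm in diameter, black cap 36 mm in diameter over the top 24 mm. Origin: centre of its underside; z along its axis, upwards. About 230 g, give or take a third.
- punch_blue: press punch with a blue grip cap, the second tallest of four, 89 mm tall, loose, standing on the bench. From the bottom: steel foot 40 mm in diameter and 10 mm high, steel shank 20 mm in diameter, blue cap 36 mm in diameter over the top 24 mm. Origin: centre of its underside; z along its axis, upwards. About 280 g, give or take a third.
- punch_green: press punch with a green grip cap, the tallest of four, 106 mm tall, loose, standing on the bench. From the bottom: steel foot 40 mm in diameter and 10 mm high, steel shank 20 mm in diameter, green cap 36 mm in diameter over the top 24 mm. Origin: centre of its underside; z along its axis, upwards. About 330 g, give or take a third.
- seat_1: fixed black square seat, 68 x 68 mm, 10 mm high, with a round steel-floored pocket 56 mm wide and 5 mm deep; the +y (left) end of the row of four identical seats, 78 mm apart, on an aluminium rail 78 mm wide, 8 mm thick. Origin: centre of its underside, 8 mm above the bench (pocket floor 5 mm, top 10 mm above it); y along the row towards seat_1, x across it, away from the robot, z up.
- seat_2: fixed black square seat, 68 x 68 mm, 10 mm high, with a round steel-floored pocket 56 mm wide and 5 mm deep; second from the +y (left) end of the row of four identical seats, 78 mm apart, on an aluminium rail 78 mm wide, 8 mm thick. Origin: centre of its underside, 8 mm above the bench (pocket floor 5 mm, top 10 mm above it); y along the row towards seat_1, x across it, away from the robot, z up.
- seat_3: fixed black square seat, 68 x 68 mm, 10 mm high, with a round steel-floored pocket 56 mm wide and 5 mm deep; second from the -y (right) end of the row of four identical seats, 78 mm apart, on an aluminium rail 78 mm wide, 8 mm thick. Origin: centre of its underside, 8 mm above the bench (pocket floor 5 mm, top 10 mm above it); y along the row towards seat_1, x across it, away from the robot, z up.
- seat_4: fixed black square seat, 68 x 68 mm, 10 mm high, with a round steel-floored pocket 56 mm wide and 5 mm deep; the -y (right) end of the row of four identical seats, 78 mm apart, on an aluminium rail 78 mm wide, 8 mm thick. Origin: centre of its underside, 8 mm above the bench (pocket floor 5 mm, top 10 mm above it); y along the row towards seat_1, x across it, away from the robot, z up.
- yellow_block: fixed yellow end block on the rail, 60 mm across it, 28 mm along it, 30 mm high; beyond one end of the row (next to seat_1 or seat_4, 55 mm centre to centre), it marks the tall end. A grey block of the same shape stands at the other end. Origin: centre of its underside, 8 mm above the bench; axes as the seats.
- jar: closed amber glass jar with a white cap, 48 mm in diameter, 65 mm tall, standing on the bench to one side of the rail, not part of the job. Origin: centre of its underside.

How it is judged:
By the outcome, as a careful person would: the job done as asked, in the order asked, and still so for the second after the job is handed in, with the robot touching nothing.
It also fails if it takes over 104 s, if anything falls off the work surface, if the arm or the gripper's body presses on something with over 40 N, if the wrist force passes 120 N, or if a joint passes its speed limit or range.

### The arm

A 6-joint arm with a two-finger parallel gripper is mounted at the origin on the work surface. World frame = base frame: x ahead of the robot, y to its left, z up, the work surface at z = 0. Lengths are in mm, angles in rad, forces in N, time in s.
With the tool pointing down it reaches from about 300 to 850 mm from the base axis. Payload 5.4 kg.
Tool frame: the origin (TCP) lies at the very end of the fingers, on their centre line; the grasp point (between the pads) lies 19 mm behind it; y points along the fingers, z is the direction in which the jaws open and shut, and the axes are right-handed (so a half turn about y gives the same grasp; the last joint's range is limited). The gripper opens to 85 mm and grips with 20 to 120 N. Pads are 22 mm wide; open, the fingers measure 114 mm over their backs; the gripper's body (76 mm by 85 mm) begins 54 mm behind the grasp point. The pads swing forward as they close: fully open they stand 13 mm farther back than shut.
Start: joints at [-1.343, 0.158, 1.597, -0, 1.386, -0.21], TCP at [243.745, -520.763, 194.399] pointing down, gripper open.
Joint ranges: [-2.91, 2.91], [-0.94, 2.29], [0.18, 2.7], [-1.29, 4.43], [0.17, 2.64], [-3, 3]. Speed limits (rad/s): [2.57, 2.57, 3.14, 3.14, 3.14, 3.14].

### API

Orientations are given as a unit quaternion [x, y, z, w].
In Python, from station import state, cams, bot gives the robot as it stands. The module is installed in compiled form; this text tells all that it offers.
- The arm moves only by the tool jog_arm, never from a script. Its argument "deltas" is a list of rows, each an object of numbers: "fingers": the gripper's target within -1 to 1 (fully open at 1, half-way at 0, shut at -1); "dx", "dy", "dz": the shift along the tool's x, y, z in mm; "roll": the turn about the tool's y in rad. A call has 1 to 12 rows; each row shifts and turns the pose as measured when the row begins, along the tool's axes as they then stand; what a row does not reach is not made up. A row lasts 1/12 s, in which the tool goes at most 41.7 mm and 7.16 degrees, less where a joint would pass 70% of its speed; a pose out of reach is approached as far as the arm can. A call with a gripper value outside its range is refused whole. The fingers move at their own pace and stop on an object; "force" is the grip in N (left out, the last holds). Time passes only in rows, so rows that do not move let the fingers close. It gives the time, the measured TCP pose, the force and the opening at its end, in the units of the state.
- state(): the state, without advancing time (a new reading comes with each control period).
- cams.snapshot(name): name is "side" or "top"; returns a dict with "color" (480x640x3 uint8, blue, green, red), "range_z" (480x640 float32, mm along the optical axis (not along the pixel's ray), 0 where there is no reading), "vertical_fov" (degrees; the focal length in pixels is half the picture's height over the tangent of half this angle, whatever the lens; pixels are square), "cx", "cy" (the principal point, pixels), "R" (3x3) and "t" (3): a world point X has camera coordinates R X + t. Camera axes: x right, y down, z forward; pixel columns grow to the right and rows downward; lengths in mm; the calibration is good to about 2 mm. A picture is of the moment at which its call begins.
- bot.hand_in(): hands the job in, once; it reports no verdict.
The state is a dict: "time": time; "joint_positions": joint angles; "qvel": joint speeds; "joint_torque": joint torques, N m; "eef_pos": TCP position; "tool_rot": TCP orientation; "force": force on the tool from outside, world axes, zero at the start; "ft_torque": the same for the moment, N m; "width": opening from 0.0 (shut) to 1.0 (fully open).
Only numpy, scipy, OpenCV 4.12 (cv2) and the standard library are available. Lean on these libraries where they do the work, as an engineer would, in place of code of your own. Each camera call takes 0.05 s, during which the arm holds its last target.

## Working session

There is one attempt and no reset: what is moved stays moved. The work goes in short steps, Python scripts to look and compute and a tool call to move; the robot and the scene stay as the last step left them, time stands still between calls to the robot, and variables do not carry over. Pictures are saved under pics/ and viewed, and the job is handed in when it is done.

Besides the shell and the picture viewer there is one more tool, called after "Request:" as name(argument=value, ...), one argument or row to a line, values as JSON. jog_arm: Moves the arm, as the interface text tells. Its arguments: {"type":"object","properties":{"deltas":{"type":"array","items":{"type":"object","properties":{"fingers":{"type":"number"},"dx":{"type":"number"},"dy":{"type":"number"},"dz":{"type":"number"},"roll":{"type":"number"}}}},"force":{"type":"number"}},"required":["deltas"]}

```bash
mkdir -p pics; python3 - <<'E'
from station import state,cams
import cv2
print(state())
for n in("side","top"):
    s=cams.snapshot(n); cv2.imwrite(f"pics/{n}0.png",s["color"])
    print(n,s["vertical_fov"],s["cx"],s["cy"],s["R"],s["t"])
E
```

```text
{'time': 0.0, 'joint_positions': array([-1.34311960e+00,  1.59075944e-01,  1.59825812e+00, -3.21441615e-05,
        1.38618365e+00, -2.10118859e-01]), 'qvel': array([ 0.00063061, -0.00143112, -0.00044701, -0.00059677,  0.00168165,
        0.00138235]), 'joint_torque': array([-1.28158328e-03, -3.96006417e+01, -3.31428659e+01, -3.58317520e-04,
        8.38254753e-03, -7.79069182e-06]), 'eef_pos': array([ 243.57206242, -520.11259527,  193.38889026]), 'tool_rot': array([-0.15357008,  0.69091308, -0.68955211,  0.15353579]), 'force': array([ 0.84208214, -0.34635992, -0.46229845]), 'ft_torque': array([-0.01194267,  0.00884745, -0.02814582]), 'width': 0.9992809825126306}
side 52.62977280833417 319.1618920337329 234.74647160887605 [[ 0.99103911 -0.13228557 -0.01849336]
 [-0.09748127 -0.62164385 -0.77721061]
 [ 0.09131746  0.77204887 -0.62896873]] [-539.76018451   58.88364495  960.83700876]
top 53.305641010549834 316.0744756190261 232.32350329103667 [[-0.01172587 -0.99957936  0.02652558]
 [-0.98492923  0.00696801 -0.17281741]
 [ 0.17255988 -0.02815225 -0.98459664]] [-21.49614443 532.51260774 949.77186433]
```

View pics/side0.png

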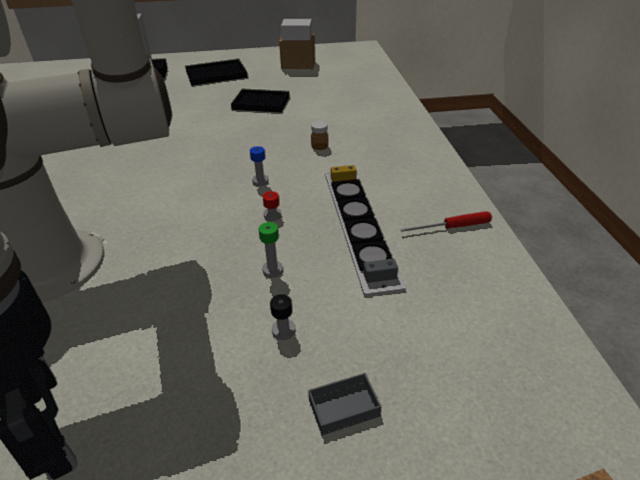

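View pics/top0.png

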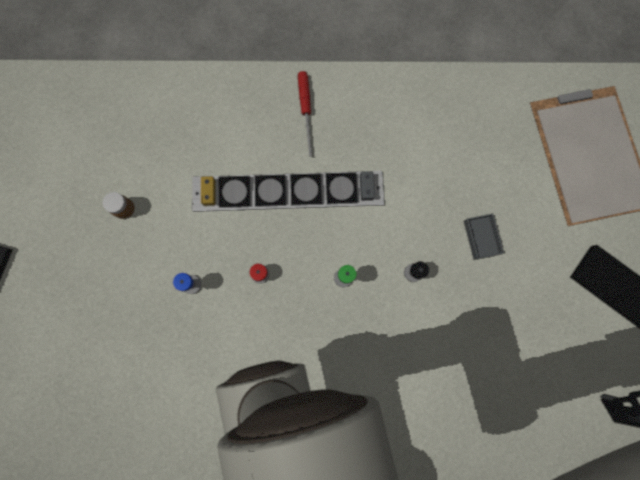

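The side view has the caps at about blue (257,154), red (271,200), green (269,232) and black (281,306). The row has yellow at its far end (343,173) and grey at (380,269). In the top view the yellow block (207,190) is at the left, which is +y, so seat_1 is the tall end. The seats there are at x≈235, 271, 306 and 342, y≈189. Next I'll measure these.

```bash
cat > h.py <<'E'
import numpy as np,cv2
from station import state,cams
def f(s): return 240/np.tan(np.radians(s["vertical_fov"]/2))
def rays(s,uv):
    uv=np.atleast_2d(uv).astype(float)
    d=np.c_[(uv[:,0]-s["cx"])/f(s),(uv[:,1]-s["cy"])/f(s),np.ones(len(uv))]
    return -s["R"].T@s["t"], d@s["R"]
def plane(s,uv,z):
    o,d=rays(s,uv); return o+d*((z-o[2])/d[:,2])[:,None]
def cloud(s,uv):
    o,d=rays(s,uv); uv=np.atleast_2d(uv).astype(int); return o+d*s["range_z"][uv[:,1],uv[:,0]][:,None]
def proj(s,X):
    c=s["R"]@np.asarray(X)+s["t"]; return c[:2]/c[2]*f(s)+[s["cx"],s["cy"]]
def tri(s1,p1,s2,p2):
    o1,d1=rays(s1,p1);o2,d2=rays(s2,p2);d1=d1[0];d2=d2[0]
    a=np.linalg.lstsq(np.c_[d1,-d2],o2-o1,rcond=None)[0]
    A=o1+d1*a[0];B=o2+d2*a[1]; return (A+B)/2,np.linalg.norm(A-B)
def circ(P):
    P=P[:, :2]; A=np.c_[2*P,np.ones(len(P))]; x=np.linalg.lstsq(A,(P**2).sum(1),rcond=None)[0]
    return x[:2],np.sqrt(x[2]+x[:2]@x[:2])
def mask(s,c,box):
    b=cv2.cvtColor(s["color"],cv2.COLOR_BGR2HSV).astype(int);H,S,V=b[...,0],b[...,1],b[...,2]
    m={'red':((H<8)|(H>172))&(S>150)&(V>60),'green':(H>50)&(H<75)&(S>120),'blue':(H>105)&(H<128)&(S>140),'black':(V<55),'yellow':(H>15)&(H<30)&(S>130),'floor':(V>90)}[c]
    w=np.zeros(m.shape,bool);x,y,r=box;w[y-r:y+r,x-r:x+r]=1
    n,l,st,ce=cv2.connectedComponentsWithStats((m&w).astype(np.uint8))
    k=1+np.argmax(st[1:,4]); return (l==k),st[k],ce[k]
E
python3 - <<'E'
from h import *
S={n:cams.snapshot(n) for n in("side","top")}
P={'blue':((257,154),(183,282)),'red':((271,200),(259,272)),'green':((269,232),(347,274)),'black':((281,306),(420,270))}
for c,(a,b) in P.items():
    for n,q in(("side",a),("top",b)):
        s=S[n];m,st,ce=mask(s,c,(*q,16))
        v,u=np.nonzero(m);X=cloud(s,np.c_[u,v]); zt=np.percentile(X[:,2],90)
        k=X[:,2]>zt-5
        T=X[k]; print(c,n,st,'z90',zt.round(1),'top ctr',((T.max(0)+T.min(0))/2).round(1),T.mean(0).round(1),'ext',np.ptp(T,0).round(1))
for i,(a,b) in enumerate((((347,189),(235,191)),((355,209),(271,190)),((364,231),(306,189)),((373,254),(342,188)))):
    ce2=[]
    for n,q in(("side",a),("top",b)):
        s=S[n]; m,st,ce=mask(s,'floor',(*q,14)); ce2.append(ce)
        v,u=np.nonzero(m);X=cloud(s,np.c_[u,v]); Q=plane(s,np.c_[u,v],13)
        print('seat',i+1,n,st,'medz',np.median(X[:,2]).round(1),'ctr@13',Q.mean(0).round(1),'mid',((Q.max(0)+Q.min(0))/2).round(1),'ext',np.ptp(Q,0).round(1))
    print('  tri',tri(S['side'],ce2[0],S['top'],ce2[1]))
s=S['side'];crop=[cv2.resize(s["color"][140:340,230:410],None,fx=3,fy=3,interpolation=0)]
cv2.imwrite('pics/sc.png',crop[0])
s=S['top'];cv2.imwrite('pics/tc.png',cv2.resize(s["color"][160:300,160:440],None,fx=2.8,fy=2.8,interpolation=0))
E
```

```text
blue side [250 147  15  15 182] z90 89.2 top ctr [ 434.2 -264.1  362.2] [431.5 209.6 100.1] ext [  37.4 1025.   555.9]
blue top [174 274  19  16 234] z90 90.3 top ctr [402.4 127.1 556.5] [429.1 234.1  96.9] ext [ 84.1 251.2 942.4]
red side [263 191  16  18 172] z90 55.6 top ctr [ 452.4 -332.1  345.4] [451.7  82.4  59. ] ext [ 32.1 889.  589.5]
red top [250 264  17  16 191] z90 55.8 top ctr [451.   92.5  54.4] [450.5  92.2  54. ] ext [30.6 32.4  6.9]
green side [259 222  19  22 337] z90 106.4 top ctr [ 442.7 -423.   370.8] [443.  -95.2 110.8] ext [ 32.9 707.2 538.6]
green top [339 266  17  17 210] z90 106.8 top ctr [440.  -83.8 105.6] [440.1 -83.3 104.8] ext [31.2 31.7  7.5]
black side [270 294  22  28 486] z90 72.5 top ctr [ 451.7 -237.3   70.8] [ 451.8 -239.    71.2] ext [33.5 38.3  6.3]
black top [410 262  19  17 243] z90 72.9 top ctr [ 413.1 -125.   547.9] [ 449.6 -233.4   75.6] ext [105.5 253.1 959.8]
seat 1 side [338 184  21  11 185] medz 13.3 ctr@13 [632.  150.6  13. ] mid [632.2 151.   13. ] ext [47.9 43.7  0. ]
seat 1 top [223 181  23  22 406] medz 12.5 ctr@13 [630.3 150.1  1
[... 401 characters left out ...]
2.08339185,  13.09464356]), np.float64(1.4697764508315123))
seat 3 side [352 223  24  15 267] medz 13.3 ctr@13 [636.5  -5.6  13. ] mid [636.7  -4.8  13. ] ext [49.  46.8  0. ]
seat 3 top [295 178  23  23 403] medz 12.2 ctr@13 [634.9  -5.8  13. ] mid [634.7  -6.6  13. ] ext [49.7 48.2  0. ]
  tri (array([635.75596641,  -5.79053271,  12.87911806]), np.float64(1.568939449674982))
seat 4 side [360 247  26  15 304] medz 13.5 ctr@13 [638.5 -81.9  13. ] mid [638.4 -80.5  13. ] ext [49.3 41.2  0. ]
seat 4 top [330 177  23  22 393] medz 12.1 ctr@13 [637.2 -83.8  13. ] mid [637.7 -83.4  13. ] ext [47.6 48.5  0. ]
  tri (array([637.44026684, -83.68862807,  14.3624843 ]), np.float64(1.1888567745513277))
```

View pics/tc.png

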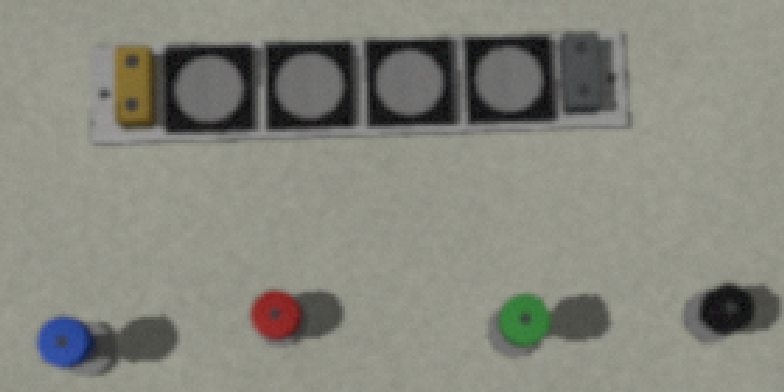

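View pics/sc.png

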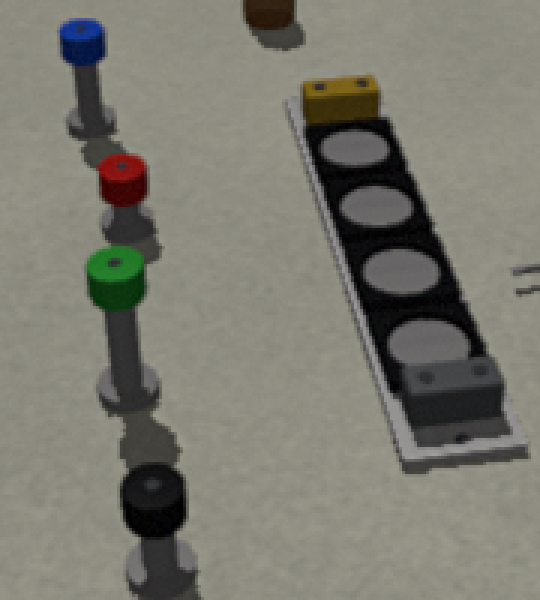

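The crops show a dark dimple at the centre of each cap in both views. I'll triangulate those and check them against the cap-top depth.

```bash
python3 - <<'E'
from h import *
S={n:cams.snapshot(n) for n in("side","top")}
P={'blue':((257,149.7),(182.1,281.8),89),'red':((271,195.3),(258.6,272.1),55),'green':((268,227.7),(347.5,273.6),106),'black':((280.7,301.7),(421.1,270),72)}
for c,(a,b,h) in P.items():
    print(c,'tri',*tri(S['side'],a,S['top'],b),'planes',plane(S['side'],a,h)[0].round(1),plane(S['top'],b,h)[0].round(1))
    for n,q in(("side",a),("top",b)):
        s=S[n];m,st,ce=mask(s,c,(int(q[0]),int(q[1])+3,16))
        v,u=np.nonzero(m);X=cloud(s,np.c_[u,v]); zt=np.median(X[:,2]) if n=='top' else h
        T=X[abs(X[:,2]-h)<3]; print('   ',n,len(T),((T.max(0)+T.min(0))/2).round(1),T.mean(0).round(1),np.ptp(T,0).round(1))
from scipy.spatial.transform import Rotation as Ro
r=Ro.from_quat(state()['tool_rot']).as_matrix();print(r.round(4));
s=S['top'];m,st,ce=mask(s,'yellow',(207,190,20));v,u=np.nonzero(m);print('yellow',plane(s,ce,38))
print('jar',cloud(s,(116,204)))
E
```

```text
blue tri [430.62864695 237.17708291  86.28101604] 2.7270077632181473 planes [432.1 232.5  89. ] [429.1 236.4  89. ]
    side 79 [430.9 233.4  88.4] [430.7 232.3  88.5] [30.1 30.7  4.2]
    top 196 [429.7 235.8  88.9] [429.8 236.4  88.3] [29.5 33.4  5.7]
red tri [451.81989399  91.64753915  53.90899515] 4.074206297379878 planes [453.8  90.5  55. ] [449.7  91.4  55. ]
    side 116 [451.6  90.2  55. ] [451.5  89.8  54.4] [30.5 36.9  5.5]
    top 163 [451.   92.7  54.7] [450.3  92.4  54.4] [30.6 32.6  5.4]
green tri [441.68334906 -84.70493414 104.10649689] 2.0381998838279176 planes [442.7 -87.  106. ] [440.5 -84.6 106. ]
    side 179 [442.9 -85.1 105.5] [443.  -87.3 105.5] [32.6 35.6  4.7]
    top 172 [439.9 -83.7 105.8] [440.1 -83.1 105. ] [31.  31.4  5.6]
black tri [ 450.92328429 -236.74365837   70.60517908] 2.964564973699015 planes [ 452.4 -237.8   72. ] [ 449.3 -236.5   72. ]
    side 273 [ 451.7 -236.    71.7] [ 451.9 -238.2   71.6] [33.1 35.   5.1]
    top 167 [ 449.5 -234.7   72. ] [ 450.3 -235.1   71. ] [32.3 32.7  6. ]
[[-9.057e-01 -2.000e-04  4.239e-01]
 [-4.239e-01  7.000e-04 -9.057e-01]
 [-1.000e-04 -1.000e+00 -7.000e-04]]
yellow [[625.92316111 201.8332469   38.        ]]
jar [[590.69284423 382.20140764  65.0853233 ]]
```

Averaged positions:
- **Punches:** green (441.5,-85), blue (430.5,235), black (451,-236.5), red (451.3,91.3).
- **Seats 1–4:** (631.2,150.2), (633.2,72.3), (635.7,-5.7), (637.9,-83.5), with the floor at z≈13.
- **Measured top heights:** 106, 89, 72 and 55, which match the text.

I'll roll so the jaws open along world x. Then dx = −y, dy = −z and dz = +x.

Request:
jog_arm(
  deltas=[
    {"roll": -0.12,"fingers": 1},
    {"roll": -0.12},
    {"roll": -0.12},
    {"roll": -0.12},
    {"roll": -0.12},
    {"roll": -0.12},
    {"roll": -0.12},
    {"roll": -0.12},
    {"roll": -0.12},
  ],
  force=60,
)

```text
invalid input
```

Request:
jog_arm(
  deltas=[
    {"dx": 0,"dy": 0,"dz": 0,"roll": -0.12,"fingers": 1},
    {"dx": 0,"dy": 0,"dz": 0,"roll": -0.12,"fingers": 1},
    {"dx": 0,"dy": 0,"dz": 0,"roll": -0.12,"fingers": 1},
    {"dx": 0,"dy": 0,"dz": 0,"roll": -0.12,"fingers": 1},
    {"dx": 0,"dy": 0,"dz": 0,"roll": -0.12,"fingers": 1},
    {"dx": 0,"dy": 0,"dz": 0,"roll": -0.12,"fingers": 1},
    {"dx": 0,"dy": 0,"dz": 0,"roll": -0.12,"fingers": 1},
    {"dx": 0,"dy": 0,"dz": 0,"roll": -0.12,"fingers": 1},
  ],
  force=60,
)

```text
time: 0.97
eef_pos: [243.6, -519.9, 193.1]
tool_rot: [-0.464, 0.534, -0.532, 0.465]
force: [0.3, -0.3, 0.3]
width: 1.001
```

Request:
jog_arm(
  deltas=[
    {"dx": 0,"dy": 0,"dz": 0,"roll": -0.07,"fingers": 1},
    {"dx": 0,"dy": 0,"dz": 0,"roll": -0.07,"fingers": 1},
    {"dx": -35,"dy": 0,"dz": 16,"roll": 0,"fingers": 1},
    {"dx": -35,"dy": 0,"dz": 16,"roll": 0,"fingers": 1},
    {"dx": -35,"dy": 0,"dz": 16,"roll": 0,"fingers": 1},
    {"dx": -35,"dy": 0,"dz": 16,"roll": 0,"fingers": 1},
    {"dx": -35,"dy": 0,"dz": 16,"roll": 0,"fingers": 1},
    {"dx": -35,"dy": 0,"dz": 16,"roll": 0,"fingers": 1},
    {"dx": -35,"dy": 0,"dz": 16,"roll": 0,"fingers": 1},
    {"dx": -35,"dy": 0,"dz": 16,"roll": 0,"fingers": 1},
    {"dx": -35,"dy": 0,"dz": 16,"roll": 0,"fingers": 1},
    {"dx": -35,"dy": 0,"dz": 16,"roll": 0,"fingers": 1},
  ],
)

```text
time: 1.97
eef_pos: [400.5, -159.2, 192.0]
tool_rot: [-0.501, 0.499, -0.499, 0.501]
force: [0.7, 0.2, -0.7]
width: 1.005
```

```bash
cat >> h.py <<'E'
from scipy.spatial.transform import Rotation as Ro
def go(x,y,z):
    s=state();r=Ro.from_quat(s['tool_rot']).as_matrix()
    print('t',round(s['time'],2),'pos',s['eef_pos'].round(1),'F',s['force'].round(1),'w',round(s['width'],3),'yaw',np.arctan2(r[1,2],r[0,2]).round(4),'tilt',r[2].round(4))
    print('delta tool',(r.T@(np.array([x,y,z])-s['eef_pos'])).round(1),'q',s['joint_positions'].round(2))
E
python3 -c "
from h import *
go(441.5,-85,180)"
```

```text
t 1.97 pos [ 400.5 -159.2  192. ] F [ 0.7  0.2 -0.7] w 1.005 yaw 0.0031 tilt [ 1.e-04 -1.e+00  7.e-04]
delta tool [-74.1  12.   41.3] q [-0.66 -0.23  1.98  0.    1.39 -0.66]
```

Request:
jog_arm(
  deltas=[
    {"dx": -25,"dy": 4,"dz": 14,"roll": 0,"fingers": 1},
    {"dx": -25,"dy": 4,"dz": 14,"roll": 0,"fingers": 1},
    {"dx": -20,"dy": 4,"dz": 11,"roll": 0,"fingers": 1},
    {"dx": 0,"dy": 0,"dz": 0,"roll": 0,"fingers": 1},
    {"dx": 0,"dy": 0,"dz": 0,"roll": 0,"fingers": 1},
  ],
)

```text
time: 2.38
eef_pos: [442.2, -78.2, 180.5]
tool_rot: [-0.502, 0.496, -0.498, 0.504]
force: [-0.4, -0.1, 0.3]
width: 0.997
```

```bash
python3 -c "
from h import *
go(441.5,-85,73)
s=cams.snapshot('side');cv2.imwrite('pics/g1.png',s['color'])"
```

```text
t 2.38 pos [442.2 -78.2 180.5] F [-0.4 -0.1  0.3] w 0.997 yaw 0.0134 tilt [-4.e-04 -1.e+00  4.e-03]
delta tool [  6.8 107.5  -1.2] q [-0.45 -0.17  1.95  0.    1.36 -0.46]
```

View pics/g1.png

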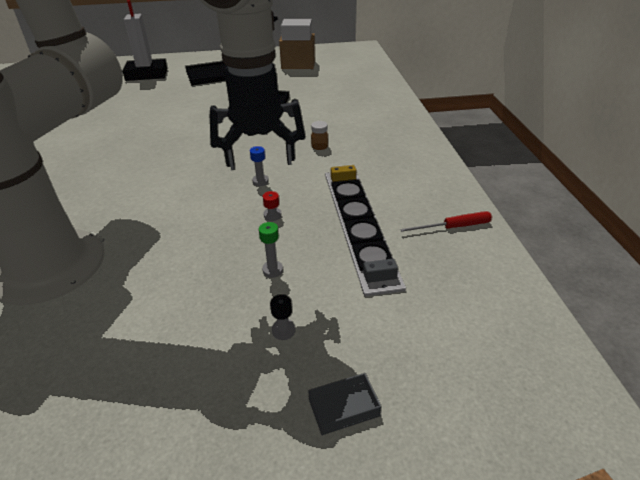

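```bash
python3 -c "
from h import *
s=cams.snapshot('side');p=state()['eef_pos'];print(proj(s,p),proj(s,p+[42,0,13]),proj(s,p+[-42,0,13]))
print(proj(s,[441.5,-85,106]))
t=cams.snapshot('top');print(proj(t,p));cv2.imwrite('pics/g1t.png',t['color']);
cv2.imwrite('pics/g1s.png',s['color']) "
```

```text
[263.59587297 190.5445964 ] [287.73216467 181.92970133] [237.82993941 186.31162199]
[267.25613299 227.09517755]
[348.32399253 269.12989624]
```

View pics/g1t.png

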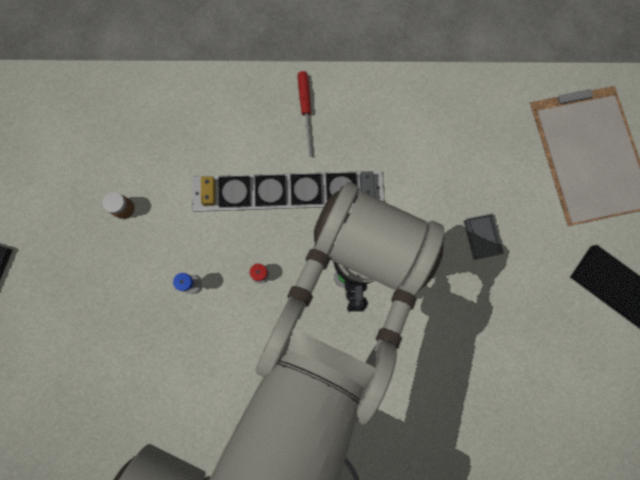

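View pics/g1s.png

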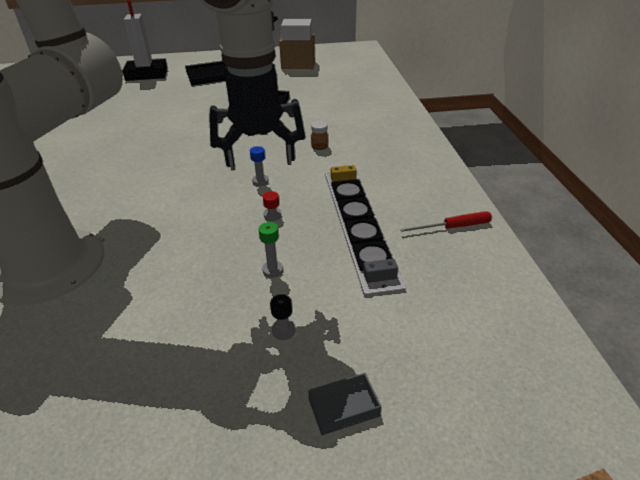

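The tips show at about (232,165) and (291,162), higher than the projected TCP suggests. I'll check with depth before I descend.

```bash
python3 -c "
from h import *
s=cams.snapshot('side')
v,u=np.mgrid[90:172,205:310];uv=np.c_[u.ravel(),v.ravel()]
X=cloud(s,uv);col=s['color'][uv[:,1],uv[:,0]].max(1)
k=(col<60)&(X[:,2]>150)&(abs(X[:,1]+78)<90)&(s['range_z'][uv[:,1],uv[:,0]]>0)
Y=X[k];U=uv[k]
for L in (Y[:,0]<442,Y[:,0]>=442):
    i=np.argsort(Y[L][:,2])[:400:40];print(np.c_[U[L][i],Y[L][i]].round(1))
print(Y.min(0),Y.max(0)); print(s['range_z'][160:166,228:236])
print(state()['eef_pos'])
cv2.imwrite('pics/g2.png',cv2.resize(s['color'][80:260,190:330],None,fx=3.3,fy=3.3,interpolation=0))"
```

```text
[[234.  169.  398.8 -90.4 234.1]
 [227.  163.  389.1 -88.7 245.1]
 [227.  158.  390.2 -87.6 253.4]
 [231.  154.  397.8 -92.3 262.6]
 [221.  148.  383.3 -86.  271. ]
 [227.  146.  393.4 -91.3 276.5]
 [220.  143.  383.  -86.  279.8]
 [225.  137.  390.8 -71.4 281.9]
 [222.  141.  386.7 -87.5 283.7]
 [212.  141.  371.9 -89.5 286.1]]
[[290.  164.  489.2 -89.  233.7]
 [292.  156.  493.4 -86.3 246.6]
 [287.  153.  485.5 -91.  255.5]
 [293.  146.  496.1 -85.4 264. ]
 [289.  142.  489.9 -89.5 273.8]
 [287.  140.  486.8 -91.6 278.7]
 [285.  138.  484.  -89.9 281.5]
 [296.  135.  501.7 -86.7 283.5]
 [296.  131.  502.7 -76.7 285.3]
 [304.  133.  513.9 -92.5 288.9]]
[ 368.21743336 -118.68403955  233.73048197] [514.20217236 -65.84147965 373.9721693 ]
[[ 773.4563   767.1806   768.6158   770.4052   769.8815   770.94415
   789.81946 1265.251  ]
 [ 774.89294  775.51794  772.88245  771.0098   771.36346  771.28577
   785.8725  1262.1687 ]
 [ 775.8349   776.3449   773.4698   771.7182   772.0026   770.5646
   782.28503 1257.818  ]
 [ 776.3318   777.1168   773.0351   773.98566  773.31586  774.2167
   780.5085  1252.8752 ]
 [ 777.13995  780.34766  773.0482   772.4042   774.91     776.33777
   779.50397 1251.6472 ]
 [ 778.07733  779.6415   774.13196  773.0723   774.7659   774.63727
   776.43274 1244.3173 ]]
[441.95233649 -80.00449495 180.77315747]
```

View pics/g2.png

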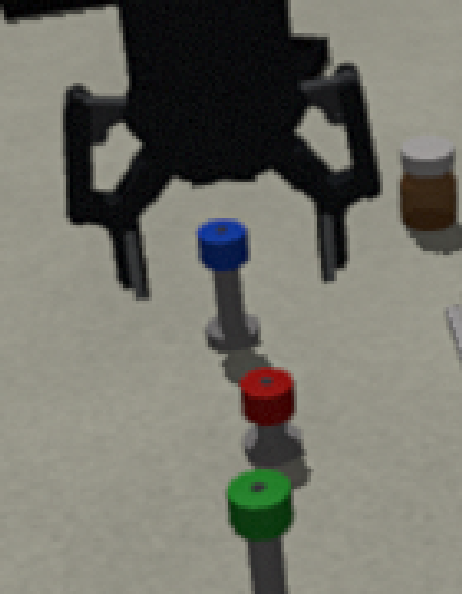

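```bash
python3 -c "
from h import *
s=cams.snapshot('side')
for v in range(100,140,3): print(v,cloud(s,(257,v)).round(1),cloud(s,(245,v)).round(1))"
```

```text
100 [[ 447.  -115.6  357.8]] [[ 430.3 -116.4  359.3]]
103 [[ 446.6 -116.   353.5]] [[ 429.7 -114.2  354. ]]
106 [[ 446.2 -116.2  349.1]] [[ 429.2 -114.4  349.6]]
109 [[445.4 -91.3 333.4]] [[427.8 -90.9 334.6]]
112 [[445.  -90.5 328.3]] [[427.2 -89.4 329.2]]
115 [[444.5 -90.1 323.4]] [[426.7 -89.6 324.6]]
118 [[444.  -89.3 318.2]] [[426.5 -97.4 323.4]]
121 [[443.5 -91.  314.1]] [[426.  -98.4 319.1]]
124 [[443.1 -91.8 309.6]] [[425.4 -97.7 314. ]]
127 [[442.6 -90.8 304.2]] [[424.8 -97.4 309. ]]
130 [[442.1 -89.8 298.7]] [[424.  -90.8 300.8]]
133 [[441.6 -89.2 293.4]] [[423.5 -91.7 296.3]]
136 [[431.3 477.7  -1.7]] [[397.7 482.5  -1.3]]
139 [[430.7 458.7  -1.1]] [[397.5 463.3  -0.6]]
```

Request:
jog_arm(
  deltas=[
    {"dx": 2,"dy": 0,"dz": 0,"roll": 0,"fingers": 0},
    {"dx": 2,"dy": 0,"dz": 0,"roll": 0,"fingers": -0.15},
    {"dx": 0,"dy": 0,"dz": 0,"roll": -0.01,"fingers": -0.15},
    {"dx": 0,"dy": 0,"dz": 0,"roll": 0,"fingers": -0.15},
    {"dx": 0,"dy": 0,"dz": 0,"roll": 0,"fingers": -0.15},
    {"dx": 0,"dy": 0,"dz": 0,"roll": 0,"fingers": -0.15},
  ],
)

```text
time: 3.13
eef_pos: [441.5, -87.7, 181.3]
tool_rot: [-0.502, 0.495, -0.498, 0.505]
force: [-0.6, -0.3, 0.1]
width: 0.422
```

```bash
python3 -c "
from h import *
go(441.5,-85,112)
s=cams.snapshot('side')
v,u=np.mgrid[90:190,205:310];uv=np.c_[u.ravel(),v.ravel()]
X=cloud(s,uv);col=s['color'][uv[:,1],uv[:,0]].max(1)
k=(col<60)&(X[:,2]>130)&(abs(X[:,1]+82)<90)&(s['range_z'][uv[:,1],uv[:,0]]>0)
Y=X[k];U=uv[k]
for L in (Y[:,0]<442,Y[:,0]>=442):
    i=np.argsort(Y[L][:,2])[:200:20];print(np.c_[U[L][i],Y[L][i]].round(1))
cv2.imwrite('pics/g3.png',cv2.resize(s['color'][80:260,190:330],None,fx=3.3,fy=3.3,interpolation=0))"
```

```text
t 3.13 pos [441.5 -87.7 181.3] F [-0.6 -0.3  0.1] w 0.422 yaw 0.0144 tilt [ 8.0e-04 -1.0e+00  5.3e-03]
delta tool [-2.8 69.3 -0.3] q [-0.47 -0.17  1.95  0.    1.36 -0.48]
[[ 248.   177.   419.6  -97.6  221.3]
 [ 245.   171.   415.9  -93.2  230.3]
 [ 242.   169.   411.6  -93.   234.4]
 [ 247.   168.   420.   -98.6  238.7]
 [ 246.   165.   419.   -98.2  244.1]
 [ 242.   162.   413.2  -94.7  248.1]
 [ 248.   160.   423.1  -98.9  253.2]
 [ 247.   155.   422.1  -89.3  256.8]
 [ 244.   156.   417.9 -101.4  262.3]
 [ 237.   153.   407.4  -94.4  264.6]]
[[275.  174.  463.4 -98.8 223.3]
 [279.  168.  470.8 -93.6 230.8]
 [274.  167.  462.8 -97.1 235.5]
 [276.  163.  466.6 -95.3 241.4]
 [278.  160.  470.3 -91.8 244.6]
 [279.  158.  472.  -94.7 249.7]
 [273.  157.  462.6 -97.8 254.2]
 [277.  154.  469.4 -96.5 258.2]
 [283.  150.  479.4 -94.  263.1]
 [276.  151.  468.1 -99.6 265.4]]
```

View pics/g3.png

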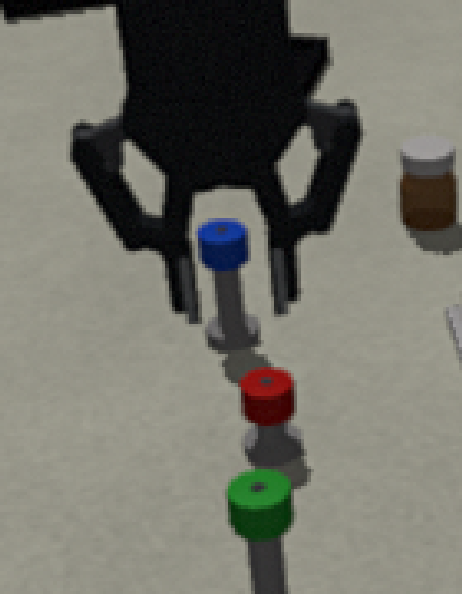

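The depth check says the real finger ends sit about 40 mm above the reported TCP at this opening (221 against 181). The gripper body is off by about 37 mm too, while x and y agree. I'll trust the cameras for z, so the reported target is about the wanted tip z minus 40. I'll open, go part of the way down and check again.

Request:
jog_arm(
  deltas=[
    {"dx": -3,"dy": 0,"dz": 0,"roll": -0.014,"fingers": 1},
    {"dx": 0,"dy": 0,"dz": 0,"roll": 0,"fingers": 1},
    {"dx": 0,"dy": 0,"dz": 0,"roll": 0,"fingers": 1},
    {"dx": 0,"dy": 0,"dz": 0,"roll": 0,"fingers": 1},
    {"dx": 0,"dy": 20,"dz": 0,"roll": 0,"fingers": 1},
    {"dx": 0,"dy": 25,"dz": 0,"roll": 0,"fingers": 1},
    {"dx": 0,"dy": 25,"dz": 0,"roll": 0,"fingers": 1},
    {"dx": 0,"dy": 20,"dz": 0,"roll": 0,"fingers": 1},
    {"dx": 0,"dy": 0,"dz": 0,"roll": 0,"fingers": 1},
    {"dx": 0,"dy": 0,"dz": 0,"roll": 0,"fingers": 1},
  ],
)

```text
time: 4.02
eef_pos: [444.3, -84.8, 90.7]
tool_rot: [-0.506, 0.488, -0.496, 0.51]
force: [0.8, -0.3, 0.8]
width: 1.0
```

```bash
cat >> h.py <<'E'
def tips(name='pics/x.png',zmin=30):
    """lowest gripper pixels in the side view, near the tool axis"""
    s=cams.snapshot('side');p=state()['eef_pos']
    v,u=np.mgrid[0:480,150:450];uv=np.c_[u.ravel(),v.ravel()]
    X=cloud(s,uv);col=s['color'][uv[:,1],uv[:,0]].astype(int)
    k=(col.max(1)<60)&(np.ptp(col,axis=1)<15)&(X[:,2]>p[2]+20)&(abs(X[:,1]-p[1])<25)&(abs(X[:,0]-p[0])<65)&(s['range_z'][uv[:,1],uv[:,0]]>0)
    Y=X[k];U=uv[k]
    for L in (Y[:,0]<p[0],Y[:,0]>=p[0]):
        if L.sum():
            i=np.argsort(Y[L][:,2])[:36:7];print(np.c_[U[L][i],Y[L][i]].round(1))
    c=proj(s,p+[0,0,40]);x,y=int(c[0]),int(c[1]);y=max(y,110);x=max(x,110)
    cv2.imwrite(name,cv2.resize(s['color'][y-110:y+110,x-110:x+110],None,fx=2.7,fy=2.7,interpolation=0))
E
python3 -c "
from h import *
go(441.5,-85,35);tips('pics/g4.png')"
```

```text
t 4.02 pos [444.3 -84.8  90.7] F [ 0.8 -0.3  0.8] w 1.0 yaw 0.0317 tilt [ 0.0038 -0.9999  0.0107]
delta tool [-0.1 55.7 -3.4] q [-0.46 -0.07  2.04  0.    1.15 -0.49]
[[241.  216.  399.2 -96.3 144.1]
 [236.  213.  391.2 -92.3 148.5]
 [238.  212.  394.9 -92.8 150.5]
 [235.  211.  390.  -91.7 152.4]
 [236.  210.  392.  -91.9 154.4]
 [236.  209.  392.3 -92.1 156.7]]
[[293.  210.  489.1 -92.9 144. ]
 [297.  206.  496.7 -88.6 148.7]
 [296.  205.  495.1 -88.4 150.9]
 [295.  206.  492.9 -94.1 153. ]
 [294.  205.  491.3 -93.3 154.7]
 [297.  202.  497.1 -88.8 157.3]]
```

View pics/g4.png

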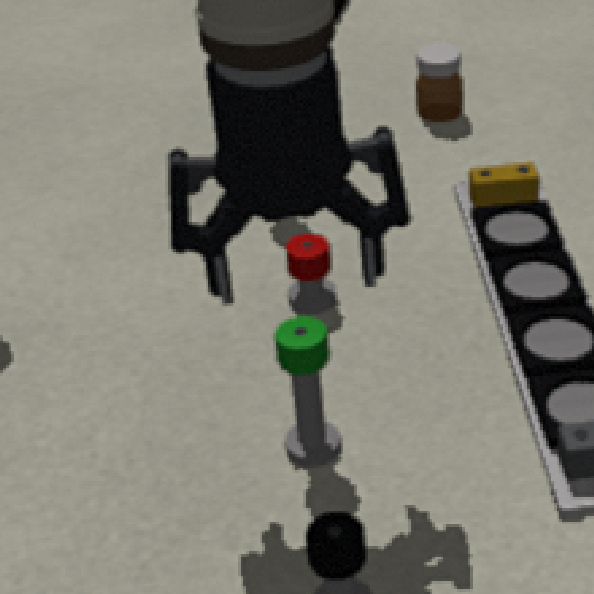

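Request:
jog_arm(
  deltas=[
    {"dx": 0,"dy": 8,"dz": -3,"roll": 0.03,"fingers": 1},
    {"dx": 0,"dy": 12,"dz": 0,"roll": 0,"fingers": 1},
    {"dx": 0,"dy": 12,"dz": 0,"roll": 0,"fingers": 1},
    {"dx": 0,"dy": 12,"dz": 0,"roll": 0,"fingers": 1},
    {"dx": 0,"dy": 6,"dz": 0,"roll": 0,"fingers": 1},
    {"dx": 0,"dy": 0,"dz": 0,"roll": 0,"fingers": 1},
  ],
)

```text
time: 4.57
eef_pos: [449.5, -88.6, 49.3]
tool_rot: [0.496, -0.49, 0.509, -0.504]
force: [0.1, 0.2, 0.5]
width: 1.002
```

```bash
python3 -c "
from h import *
go(441.5,-85,35);tips('pics/g5.png')"
```

```text
t 4.57 pos [449.5 -88.6  49.3] F [0.1 0.2 0.5] w 1.002 yaw 0.001 tilt [ 0.0112 -0.9996  0.0265]
delta tool [-3.8 14.1 -8.4] q [-0.46  0.    2.07  0.    1.04 -0.46]
[[268.  245.  439.4 -92.3  70.4]
 [269.  244.  441.4 -92.2  72.5]
 [268.  244.  439.7 -95.   75. ]
 [245.  234.  401.5 -97.  104.7]
 [268.  227.  442.8 -85.6 106.5]
 [243.  231.  398.6 -94.5 109.8]]
[[274.  244.  450.5 -91.7  70.8]
 [296.  228.  492.  -99.3 108.9]
 [298.  226.  495.8 -97.6 111.6]
 [298.  225.  496.  -97.2 113.6]
 [301.  223.  501.5 -96.  116.4]
 [299.  222.  498.1 -96.  119.1]]
```

View pics/g5.png

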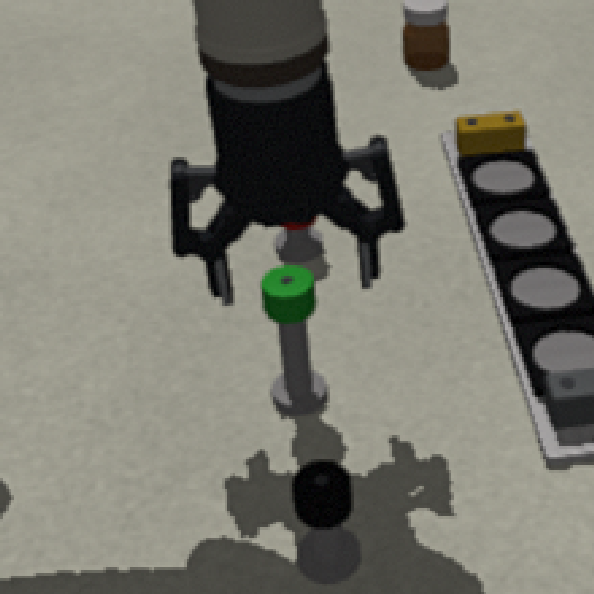

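The descent is leaning the tool a little (0.027 rad). I'll go back up to see how the tilt behaves.

Request:
jog_arm(
  deltas=[
    {"dx": 0,"dy": -12,"dz": 0,"roll": 0,"fingers": 1},
    {"dx": 0,"dy": -12,"dz": 0,"roll": 0,"fingers": 1},
    {"dx": 0,"dy": -12,"dz": 0,"roll": 0,"fingers": 1},
    {"dx": 0,"dy": -12,"dz": 0,"roll": 0,"fingers": 1},
  ],
)

```text
time: 4.95
eef_pos: [448.8, -88.3, 101.7]
tool_rot: [0.496, -0.49, 0.509, -0.504]
force: [0.1, -0.1, 0.3]
width: 0.998
```

```bash
python3 -c "
from h import *
go(441.5,-85,35);print(state()['joint_positions'].round(4))"
```

```text
t 4.95 pos [448.8 -88.3 101.7] F [ 0.1 -0.1  0.3] w 0.998 yaw 0.0012 tilt [ 0.0117 -0.9996  0.0274]
delta tool [-4.1 66.5 -9.2] q [-0.46 -0.08  2.04  0.    1.16 -0.46]
[-4.6080e-01 -8.4100e-02  2.0383e+00  1.9000e-03  1.1576e+00 -4.6250e-01]
```

Request:
jog_arm(
  deltas=[
    {"dx": 0,"dy": 0,"dz": 0,"roll": 0,"fingers": 1},
  ],
)

```text
time: 5.03
eef_pos: [451.3, -89.4, 105.5]
tool_rot: [0.496, -0.488, 0.512, -0.505]
force: [1.0, -1.1, 0.5]
width: 0.996
```

```bash
python3 -c "
from h import *
go(441.5,-85,35);print(state()['joint_positions'].round(4))"
```

```text
t 5.03 pos [451.3 -89.4 105.5] F [ 1.  -1.1  0.5] w 0.996 yaw 0.0014 tilt [ 0.0146 -0.9993  0.0333]
delta tool [ -5.5  70.1 -12.1] q [-0.46 -0.09  2.03  0.    1.16 -0.46]
[-4.6070e-01 -8.8000e-02  2.0340e+00  1.9000e-03  1.1593e+00 -4.6260e-01]
```

Request:
jog_arm(
  deltas=[
    {"dx": 0,"dy": 0,"dz": -12,"roll": 0,"fingers": 1},
  ],
)

```text
time: 5.12
eef_pos: [441.4, -90.2, 107.1]
tool_rot: [0.495, -0.486, 0.513, -0.506]
force: [0.4, 0.3, -0.2]
width: 1.002
```

```bash
python3 -c "
from h import *
go(441.5,-85,35);print(state()['joint_positions'].round(4))"
```

```text
t 5.12 pos [441.4 -90.2 107.1] F [ 0.4  0.3 -0.2] w 1.002 yaw 0.0019 tilt [ 0.0165 -0.9992  0.0375]
delta tool [-6.4 71.9 -2.6] q [-0.47 -0.12  2.06  0.    1.16 -0.48]
[-0.4729 -0.1217  2.0616  0.0027  1.1608 -0.4756]
```

Request:
jog_arm(
  deltas=[
    {"dx": 0,"dy": 0,"dz": 0,"roll": 0,"fingers": 1},
  ],
)

```text
time: 5.2
eef_pos: [440.9, -90.3, 107.6]
tool_rot: [0.495, -0.486, 0.513, -0.506]
force: [0.6, -0.7, -1.2]
width: 1.003
```

```bash
python3 -c "
from h import *
go(441.5,-85,35);print(state()['joint_positions'].round(4))"
```

```text
t 5.2 pos [440.9 -90.3 107.6] F [ 0.6 -0.7 -1.2] w 1.003 yaw 0.0019 tilt [ 0.017  -0.9991  0.038 ]
delta tool [-6.5 72.5 -2.2] q [-0.47 -0.12  2.06  0.    1.16 -0.48]
[-0.4734 -0.1244  2.0628  0.0025  1.1615 -0.4759]
```

Request:
jog_arm(
  deltas=[
    {"dx": 0,"dy": 0,"dz": 12,"roll": 0,"fingers": 1},
  ],
)

```text
time: 5.28
eef_pos: [452.3, -90.2, 108.2]
tool_rot: [0.495, -0.486, 0.514, -0.505]
force: [1.2, -0.4, -0.5]
width: 0.998
```

```bash
cat >> h.py <<'E'
def til():
    s=state();q=s['joint_positions'];print('t',round(s['time'],2),'p',s['eef_pos'].round(1),'pitcherr',round(np.pi-q[1]-q[2]-q[4],4),'q',q.round(4),'qd',s['qvel'].round(3))
E
python3 -c "
from h import *
til()"
```

```text
t 5.28 p [452.3 -90.2 108.2] pitcherr 0.0418 q [-4.6110e-01 -9.3500e-02  2.0334e+00  1.7000e-03  1.1599e+00 -4.6260e-01] qd [ 0.16   0.407 -0.401 -0.003 -0.034  0.167]
```

Request:
jog_arm(
  deltas=[
    {"dx": 0,"dy": 0,"dz": 0,"roll": 0,"fingers": 1},
  ],
)

```text
time: 5.37
eef_pos: [453.9, -90.6, 108.9]
tool_rot: [0.494, -0.485, 0.514, -0.506]
force: [0.1, -0.4, 0.3]
width: 0.998
```

```bash
python3 -c "
from h import *
til()"
```

```text
t 5.37 p [453.9 -90.6 108.9] pitcherr 0.0444 q [-4.6050e-01 -9.2000e-02  2.0306e+00  2.0000e-03  1.1586e+00 -4.6200e-01] qd [-0.009 -0.041  0.047 -0.012  0.025 -0.013]
```

Request:
jog_arm(
  deltas=[
    {"dx": 0,"dy": 0,"dz": 0,"roll": 0,"fingers": 1},
  ],
)

```text
time: 5.45
eef_pos: [454.0, -90.6, 108.8]
tool_rot: [0.495, -0.485, 0.514, -0.506]
force: [-0.1, 0.0, -0.8]
width: 1.001
```

```bash
python3 -c "
from h import *
til()"
```

```text
t 5.45 p [454.  -90.6 108.8] pitcherr 0.044 q [-4.6030e-01 -9.1400e-02  2.0303e+00  2.0000e-03  1.1587e+00 -4.6200e-01] qd [ 0.006  0.015 -0.023  0.005 -0.015  0.006]
```

Request:
jog_arm(
  deltas=[
    {"dx": 0,"dy": -20,"dz": 0,"roll": 0,"fingers": 1},
  ],
)

```text
time: 5.53
eef_pos: [450.4, -88.9, 125.2]
tool_rot: [0.495, -0.488, 0.512, -0.505]
force: [-0.7, -0.3, -0.8]
width: 1.0
```

```bash
python3 -c "
from h import *
til()"
```

```text
t 5.53 p [450.4 -88.9 125.2] pitcherr 0.036 q [-4.6050e-01 -1.1620e-01  2.0180e+00  1.9000e-03  1.2038e+00 -4.6210e-01] qd [ 0.001 -0.365 -0.239 -0.001  0.592 -0.001]
```

Request:
jog_arm(
  deltas=[
    {"dx": 0,"dy": 20,"dz": 0,"roll": 0,"fingers": 1},
  ],
)

```text
time: 5.62
eef_pos: [456.2, -91.6, 111.8]
tool_rot: [0.494, -0.483, 0.516, -0.506]
force: [2.2, -0.8, 0.3]
width: 1.002
```

```bash
python3 -c "
from h import *
til()"
```

```text
t 5.62 p [456.2 -91.6 111.8] pitcherr 0.0492 q [-4.6020e-01 -9.3500e-02  2.0261e+00  2.0000e-03  1.1598e+00 -4.6220e-01] qd [-0.006  0.431  0.317  0.003 -0.64  -0.001]
```

Request:
jog_arm(
  deltas=[
    {"dx": 0,"dy": 0,"dz": 0,"roll": 0,"fingers": 1},
  ],
)

```text
time: 5.7
eef_pos: [453.3, -90.3, 108.3]
tool_rot: [0.495, -0.486, 0.514, -0.506]
force: [-0.7, 1.8, -0.8]
width: 1.002
```

```bash
python3 -c "
from h import *
til()"
```

```text
t 5.7 p [453.3 -90.3 108.3] pitcherr 0.0422 q [-4.6030e-01 -9.1100e-02  2.0310e+00  1.9000e-03  1.1594e+00 -4.6230e-01] qd [ 0.005 -0.081 -0.117 -0.     0.065 -0.001]
```

What I've learned: each row freezes whatever orientation it measures in motion. After a single row from rest, settling during camera time reaches the commanded pose without drift, and an upward kick reduces the pitch error. I'll use that to cancel the lean.

Request:
jog_arm(
  deltas=[
    {"dx": 0,"dy": -40,"dz": 0,"roll": 0,"fingers": 1},
    {"dx": 0,"dy": -3,"dz": 0,"roll": 0,"fingers": 1},
  ],
)

```text
time: 5.87
eef_pos: [450.0, -88.8, 151.0]
tool_rot: [0.496, -0.487, 0.512, -0.505]
force: [1.5, -1.4, 1.6]
width: 0.997
```

```bash
cat >> h.py <<'E'
def settle(n=3):
    for i in range(n): cams.snapshot('side')
    til()
E
python3 -c "
from h import *
til();settle()"
```

```text
t 5.87 p [450.  -88.8 151. ] pitcherr 0.0367 q [-4.6070e-01 -1.4780e-01  1.9927e+00  1.9000e-03  1.2601e+00 -4.6260e-01] qd [-0.006  0.047  0.09  -0.001  0.003 -0.   ]
t 6.02 p [446.9 -87.4 145.5] pitcherr 0.0286 q [-4.6090e-01 -1.4360e-01  2.0001e+00  1.8000e-03  1.2565e+00 -4.6250e-01] qd [ 0.001  0.014  0.019  0.001 -0.005  0.001]
```

Request:
jog_arm(
  deltas=[
    {"dx": 0,"dy": -40,"dz": 0,"roll": 0,"fingers": 1},
    {"dx": 0,"dy": -3,"dz": 0,"roll": 0,"fingers": 1},
  ],
)

```text
time: 6.18
eef_pos: [443.5, -85.9, 186.6]
tool_rot: [0.497, -0.493, 0.507, -0.503]
force: [1.7, -0.8, 1.8]
width: 1.002
```

```bash
python3 -c "
from h import *
til();settle()"
```

```text
t 6.18 p [443.5 -85.9 186.6] pitcherr 0.0217 q [-4.6120e-01 -1.8720e-01  1.9545e+00  1.8000e-03  1.3526e+00 -4.6260e-01] qd [-0.007  0.062  0.13   0.    -0.003 -0.001]
t 6.33 p [440.1 -84.2 180.2] pitcherr 0.0115 q [-4.6130e-01 -1.8280e-01  1.9634e+00  1.8000e-03  1.3495e+00 -4.6260e-01] qd [-0.002  0.014  0.019  0.001 -0.004  0.002]
```

The correction works: 0.042 → 0.0115. One more smaller kick, then single rows down.

Request:
jog_arm(
  deltas=[
    {"dx": 0,"dy": -27,"dz": 0,"roll": 0,"fingers": 1},
    {"dx": 0,"dy": -1,"dz": 0,"roll": 0,"fingers": 1},
  ],
)

```text
time: 6.5
eef_pos: [438.0, -83.3, 205.7]
tool_rot: [0.499, -0.498, 0.501, -0.501]
force: [2.0, 0.0, 1.2]
width: 1.0
```

```bash
python3 -c "
from h import *
settle();go(441.5,-85,35)"
```

```text
t 6.65 p [435.5 -82.  201. ] pitcherr -0.0025 q [-4.6160e-01 -2.0050e-01  1.9370e+00  1.7000e-03  1.4077e+00 -4.6260e-01] qd [-0.002  0.004  0.007  0.    -0.     0.   ]
t 6.65 pos [435.5 -82.  201. ] F [-0.2 -1.  -0.4] w 1.0 yaw 0.0007 tilt [-0.0027 -1.     -0.0015]
delta tool [  3.4 166.    6.3] q [-0.46 -0.2   1.94  0.    1.41 -0.46]
```

Request:
jog_arm(
  deltas=[
    {"dx": 0,"dy": 41,"dz": 0,"roll": 0,"fingers": 1},
  ],
)

```text
time: 6.73
eef_pos: [440.4, -84.4, 166.6]
tool_rot: [0.498, -0.496, 0.504, -0.502]
force: [1.3, -1.1, 1.1]
width: 1.0
```

```bash
python3 -c "
from h import *
settle(4);go(441.5,-85,35)"
```

```text
t 6.93 p [434.2 -81.4 159.6] pitcherr -0.0063 q [-4.6140e-01 -1.6470e-01  1.9895e+00  1.7000e-03  1.3230e+00 -4.6260e-01] qd [-0.    -0.025 -0.06   0.    -0.003 -0.001]
t 6.93 pos [434.2 -81.4 159.6] F [-0.3 -0.  -0. ] w 1.003 yaw 0.0007 tilt [-0.0043 -1.     -0.0049]
delta tool [  4.2 124.5   7.9] q [-0.46 -0.16  1.99  0.    1.32 -0.46]
```

Request:
jog_arm(
  deltas=[
    {"dx": 4,"dy": 40,"dz": 8,"roll": 0,"fingers": 1},
  ],
)

```text
time: 7.02
eef_pos: [448.3, -88.0, 127.9]
tool_rot: [0.498, -0.496, 0.503, -0.502]
force: [2.2, -0.6, 1.0]
width: 1.004
```

```bash
python3 -c "
from h import *
settle(4);go(441.5,-85,35)"
```

```text
t 7.22 p [442.4 -85.3 120.9] pitcherr -0.0062 q [-4.6120e-01 -9.5900e-02  2.0080e+00  1.8000e-03  1.2356e+00 -4.6260e-01] qd [ 0.001 -0.032 -0.028  0.001 -0.006  0.   ]
t 7.22 pos [442.4 -85.3 120.9] F [0.2 0.1 0.8] w 1.0 yaw 0.0008 tilt [-0.0043 -1.     -0.0048]
delta tool [ 0.  85.9 -0.5] q [-0.46 -0.1   2.01  0.    1.24 -0.46]
```

Request:
jog_arm(
  deltas=[
    {"dx": 0,"dy": 41,"dz": 0,"roll": 0,"fingers": 1},
  ],
)

```text
time: 7.3
eef_pos: [450.2, -89.0, 89.3]
tool_rot: [0.498, -0.495, 0.504, -0.502]
force: [2.3, -1.3, 1.2]
width: 0.999
```

```bash
python3 -c "
from h import *
settle(4);go(441.5,-85,35)"
```

```text
t 7.5 p [442.9 -85.4  81.8] pitcherr -0.0048 q [-4.6100e-01 -4.1300e-02  2.0410e+00  1.9000e-03  1.1467e+00 -4.6270e-01] qd [-0.    -0.019 -0.026 -0.001 -0.008  0.002]
t 7.5 pos [442.9 -85.4  81.8] F [ 0.5 -0.2  0.8] w 1.002 yaw 0.0009 tilt [-0.0037 -1.     -0.0035]
delta tool [-0.2 46.8 -1.2] q [-0.46 -0.04  2.04  0.    1.15 -0.46]
```

Request:
jog_arm(
  deltas=[
    {"dx": 0,"dy": 41,"dz": -1,"roll": 0,"fingers": 1},
  ],
)

```text
time: 7.58
eef_pos: [450.5, -89.4, 50.1]
tool_rot: [0.498, -0.495, 0.505, -0.503]
force: [2.2, -0.8, 0.2]
width: 0.995
```

```bash
python3 -c "
from h import *
settle(4);go(441.5,-85,35);tips('pics/g6.png')"
```

```text
t 7.78 p [442.6 -85.6  42.7] pitcherr -0.0034 q [-4.6170e-01  2.1600e-02  2.0676e+00  2.0000e-03  1.0559e+00 -4.6370e-01] qd [ 0.002 -0.019 -0.027 -0.001 -0.01  -0.   ]
t 7.78 pos [442.6 -85.6  42.7] F [-0.1 -0.   0.6] w 0.997 yaw 0.001 tilt [-0.0031 -1.     -0.0023]
delta tool [-0.6  7.7 -1.1] q [-0.46  0.02  2.07  0.    1.06 -0.46]
[[267.  248.  437.  -92.2  63.4]
 [266.  246.  435.6 -89.9  66.5]
 [265.  245.  434.  -90.2  69.4]
 [269.  244.  441.5 -93.7  73.7]
 [243.  236.  397.4 -95.4  99.4]
 [244.  235.  399.5 -96.6 102.3]]
[[273.  248.  447.9 -94.   63.5]
 [271.  247.  444.5 -96.6  68.6]
 [272.  244.  446.9 -93.6  72.9]
 [295.  231.  490.1 -94.3  98.4]
 [297.  228.  494.2 -91.8 102.8]
 [297.  227.  494.3 -92.1 105.3]]
```

View pics/g6.png

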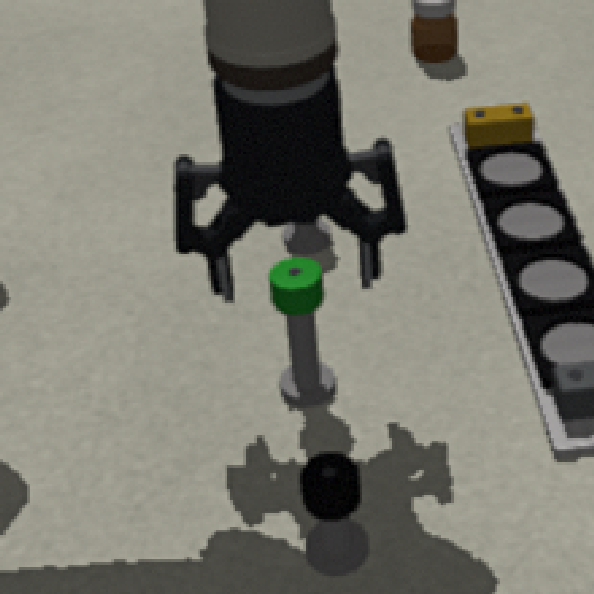

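The tips (about z 95–98) straddle the cap evenly: x 398 and 490 around 443. I'll lower 8 and close.

Request:
jog_arm(
  deltas=[
    {"dx": 0,"dy": 8,"dz": -1,"roll": 0,"fingers": 1},
    {"dx": 0,"dy": 0,"dz": 0,"roll": 0,"fingers": -1},
    {"dx": 0,"dy": 0,"dz": 0,"roll": 0,"fingers": -1},
    {"dx": 0,"dy": 0,"dz": 0,"roll": 0,"fingers": -1},
    {"dx": 0,"dy": 0,"dz": 0,"roll": 0,"fingers": -1},
    {"dx": 0,"dy": 0,"dz": 0,"roll": 0,"fingers": -1},
    {"dx": 0,"dy": 0,"dz": 0,"roll": 0,"fingers": -1},
  ],
  force=60,
)

```text
time: 8.42
eef_pos: [447.8, -88.8, 42.8]
tool_rot: [0.499, -0.496, 0.503, -0.502]
force: [0.5, -0.1, -2.2]
width: 0.404
```

```bash
python3 -c "
from h import *
settle(3);go(441.5,-85,35);tips('pics/g7.png')"
```

```text
t 8.57 p [447.8 -88.7  42.7] pitcherr 0.0114 q [-4.6250e-01  2.3800e-02  2.0653e+00  1.6000e-03  1.0411e+00 -4.6480e-01] qd [ 0.001  0.001  0.001 -0.001  0.002 -0.002]
t 8.57 pos [447.8 -88.7  42.7] F [-0.8  0.6  0.8] w 0.403 yaw 0.0015 tilt [ 0.0039 -0.9999  0.0108]
delta tool [-3.8  7.7 -6.4] q [-0.46  0.02  2.07  0.    1.04 -0.46]
[[272.  249.  445.9 -95.7  62.8]
 [268.  247.  439.  -92.2  65.5]
 [270.  246.  442.9 -93.1  68.3]
 [271.  245.  444.9 -94.1  71.2]
 [268.  243.  439.8 -90.6  73.7]
 [261.  241.  427.9 -98.   86.1]]
[[276.  247.  453.6 -91.2  62.8]
 [273.  247.  448.1 -95.   66.7]
 [275.  244.  452.3 -92.3  71.1]
 [284.  239.  469.2 -98.5  85.9]
 [287.  235.  475.3 -92.8  89.8]
 [281.  232.  465.2 -86.5  93. ]]
```

View pics/g7.png

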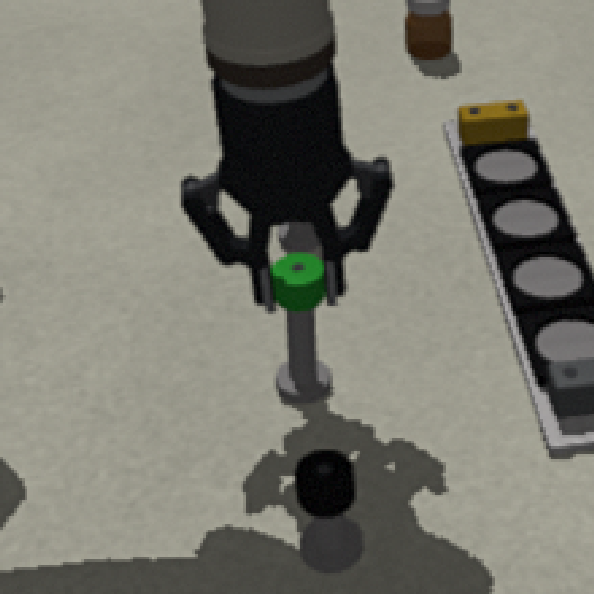

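The cap is gripped (w 0.40, about 34 mm). The tips are at z≈83–86 and the punch is upright. Lifting.

Request:
jog_arm(
  deltas=[
    {"dx": 0,"dy": -38,"dz": 0,"roll": 0,"fingers": -1},
  ],
  force=80,
)

```text
time: 8.7
eef_pos: [441.2, -85.6, 73.9]
tool_rot: [-0.5, 0.501, -0.498, 0.5]
force: [-1.5, 1.0, -4.0]
width: 0.394
```

```bash
python3 -c "
from h import *
settle(3);go(631.2,150,110)"
```

```text
t 8.85 p [449.3 -89.5  82.7] pitcherr 0.0165 q [-4.6250e-01 -4.2400e-02  2.0401e+00  1.6000e-03  1.1273e+00 -4.6480e-01] qd [-0.002  0.032  0.051 -0.    -0.008 -0.002]
t 8.85 pos [449.3 -89.5  82.7] F [ 0.4 -1.1 -3.1] w 0.397 yaw 0.0016 tilt [ 0.0061 -0.9999  0.0154]
delta tool [-239.1  -25.9  182.7] q [-0.46 -0.04  2.04  0.    1.13 -0.46]
```

Request:
jog_arm(
  deltas=[
    {"dx": 0,"dy": -38,"dz": 0,"roll": 0,"fingers": -1},
  ],
)

```text
time: 8.93
eef_pos: [442.4, -86.2, 113.1]
tool_rot: [-0.5, 0.5, -0.499, 0.501]
force: [-0.9, 1.1, -5.3]
width: 0.401
```

```bash
python3 -c "
from h import *
settle(3);go(631.2,150,110);tips('pics/g8.png')"
```

```text
t 9.08 p [450.1 -89.9 122.1] pitcherr 0.0205 q [-4.6270e-01 -9.8200e-02  2.0078e+00  1.6000e-03  1.2115e+00 -4.6480e-01] qd [-0.001  0.035  0.057 -0.001 -0.005  0.001]
t 9.08 pos [450.1 -89.9 122.1] F [ 0.9  0.7 -3.7] w 0.395 yaw 0.0016 tilt [ 0.0079 -0.9998  0.019 ]
delta tool [-239.8   13.7  181.2] q [-0.46 -0.1   2.01  0.    1.21 -0.46]
[[268.  215.  445.2 -96.2 140.8]
 [267.  213.  443.8 -93.7 143.4]
 [267.  212.  444.  -95.2 146.6]
 [267.  210.  444.4 -93.9 149.9]
 [267.  209.  444.6 -95.  152.8]
 [265.  207.  441.5 -94.2 156.8]]
[[270.  214.  448.8 -93.3 140.4]
 [274.  212.  456.  -91.6 142.6]
 [275.  209.  458.2 -87.1 145.6]
 [273.  211.  454.4 -95.  147.4]
 [274.  208.  456.7 -90.7 150.4]
 [271.  209.  451.4 -96.2 152.9]]
```

View pics/g8.png

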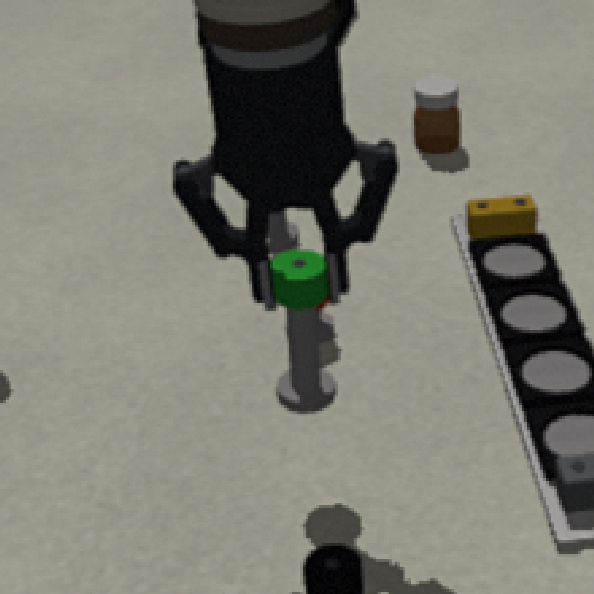

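Held and lifted, hanging straight. Now over to seat 1.

Request:
jog_arm(
  deltas=[
    {"dx": -25,"dy": 0,"dz": 18,"roll": 0,"fingers": -1},
    {"dx": -28,"dy": 0,"dz": 21,"roll": 0,"fingers": -1},
    {"dx": -28,"dy": 0,"dz": 21,"roll": 0,"fingers": -1},
    {"dx": -28,"dy": 0,"dz": 21,"roll": 0,"fingers": -1},
    {"dx": -28,"dy": 0,"dz": 21,"roll": 0,"fingers": -1},
    {"dx": -28,"dy": 0,"dz": 21,"roll": 0,"fingers": -1},
    {"dx": -20,"dy": 0,"dz": 15,"roll": 0,"fingers": -1},
  ],
)

```text
time: 9.72
eef_pos: [577.6, 101.2, 100.4]
tool_rot: [-0.503, 0.505, -0.499, 0.493]
force: [0.1, -0.5, -4.2]
width: 0.398
```

```bash
python3 -c "
from h import *
settle(3);go(631.2,147,90)"
```

```text
t 9.87 p [576.5 100.1 100. ] pitcherr -0.0176 q [-0.0318  0.2871  1.6398 -0.0047  1.2323 -0.023 ] qd [-0.041 -0.044  0.032 -0.018  0.008 -0.01 ]
t 9.87 pos [576.5 100.1 100. ] F [-0.6 -0.5 -3.2] w 0.398 yaw -0.0072 tilt [ 0.004  -0.9998 -0.0177]
delta tool [-47.3   8.9  54.5] q [-0.03  0.29  1.64 -0.    1.23 -0.02]
```

Request:
jog_arm(
  deltas=[
    {"dx": -24,"dy": -4,"dz": 27,"roll": 0,"fingers": -1},
    {"dx": -23,"dy": -4,"dz": 27,"roll": 0.0,"fingers": -1},
  ],
)

```text
time: 10.03
eef_pos: [621.2, 143.1, 98.0]
tool_rot: [-0.509, 0.51, -0.495, 0.486]
force: [1.0, 0.2, -2.9]
width: 0.395
```

```bash
python3 -c "
from h import *
settle(3);go(631.2,147,57)"
```

```text
t 10.18 p [622.3 143.6  97.7] pitcherr -0.0378 q [ 0.0412  0.4352  1.4544 -0.0063  1.2898  0.0515] qd [-0.025 -0.047  0.046 -0.014  0.009 -0.006]
t 10.18 pos [622.3 143.6  97.7] F [-0.1  0.1 -3.2] w 0.397 yaw -0.0086 tilt [ 0.0079 -0.9993 -0.0374]
delta tool [-3.8 40.3 10.4] q [ 0.04  0.44  1.45 -0.01  1.29  0.05]
```

Request:
jog_arm(
  deltas=[
    {"dx": 0,"dy": 0,"dz": -40,"roll": 0,"fingers": -1},
    {"dx": 0,"dy": 0,"dz": -2,"roll": 0,"fingers": -1},
  ],
)

```text
time: 10.35
eef_pos: [570.8, 141.3, 89.0]
tool_rot: [-0.514, 0.514, -0.49, 0.48]
force: [-2.7, 0.5, -7.2]
width: 0.398
```

```bash
python3 -c "
from h import *
settle(3);go(631.2,147,57)"
```

```text
t 10.5 p [582.4 140.7  95.7] pitcherr -0.038 q [ 0.0399  0.343   1.5793 -0.0079  1.2574  0.0543] qd [ 0.002  0.002 -0.081  0.002 -0.002  0.001]
t 10.5 pos [582.4 140.7  95.7] F [ 0.6  0.2 -2.6] w 0.399 yaw -0.012 tilt [ 0.0095 -0.9992 -0.0376]
delta tool [-7.2 36.8 50.1] q [ 0.04  0.34  1.58 -0.01  1.26  0.05]
```

Request:
jog_arm(
  deltas=[
    {"dx": -2,"dy": -5,"dz": 40,"roll": 0,"fingers": -1},
  ],
)

```text
time: 10.58
eef_pos: [612.4, 142.0, 94.3]
tool_rot: [-0.513, 0.514, -0.491, 0.481]
force: [-0.8, 0.8, -5.5]
width: 0.396
```

```bash
python3 -c "
from h import *
settle(3);go(631.2,147,57)"
```

```text
t 10.73 p [625.  141.   99.1] pitcherr -0.0361 q [ 0.038   0.4378  1.4479 -0.0082  1.2919  0.0536] qd [ 0.011 -0.054  0.03   0.005  0.021  0.   ]
t 10.73 pos [625.  141.   99.1] F [-0.5  0.4 -2.9] w 0.399 yaw -0.0135 tilt [ 0.0097 -0.9993 -0.0356]
delta tool [-6.5 41.8  7.6] q [ 0.04  0.44  1.45 -0.01  1.29  0.05]
```

Request:
jog_arm(
  deltas=[
    {"dx": -3,"dy": -40,"dz": 4,"roll": 0,"fingers": -1},
  ],
)

```text
time: 10.82
eef_pos: [624.3, 143.0, 130.1]
tool_rot: [-0.512, 0.514, -0.493, 0.48]
force: [-1.4, -0.5, -4.5]
width: 0.397
```

```bash
python3 -c "
from h import *
settle(3);go(631.2,147,57)"
```

```text
t 10.97 p [634.8 144.  144.7] pitcherr -0.0247 q [ 0.042   0.4113  1.3893 -0.008   1.3656  0.0576] qd [ 0.002  0.025  0.075 -0.002 -0.003 -0.   ]
t 10.97 pos [634.8 144.  144.7] F [-0.1 -0.3 -3.4] w 0.399 yaw -0.0139 tilt [ 0.0092 -0.9997 -0.0242]
delta tool [-3.7 87.7 -1.5] q [ 0.04  0.41  1.39 -0.01  1.37  0.06]
```

Request:
jog_arm(
  deltas=[
    {"dx": 0,"dy": 40,"dz": 0,"roll": 0,"fingers": -1},
    {"dx": 0,"dy": 2,"dz": 0,"roll": -0.013,"fingers": -1},
  ],
)

```text
time: 11.13
eef_pos: [636.6, 143.1, 105.9]
tool_rot: [0.506, -0.502, 0.499, -0.494]
force: [-2.8, -0.8, -7.3]
width: 0.395
```

```bash
python3 -c "
from h import *
settle(3);go(631.2,147,57)"
```

```text
t 11.28 p [641.9 143.6 114.2] pitcherr -0.0033 q [ 0.041   0.4373  1.4168 -0.0082  1.2907  0.0444] qd [ 0.002 -0.012 -0.019  0.001  0.002  0.005]
t 11.28 pos [641.9 143.6 114.2] F [ 1.2 -0.2 -3.1] w 0.396 yaw -0.0012 tilt [ 0.008  -1.     -0.0029]
delta tool [ -3.8  57.2 -10.5] q [ 0.04  0.44  1.42 -0.01  1.29  0.04]
```

Pitch is now −0.003. Before lowering I'll measure where the green punch really is relative to the seat.

```bash
cat >> h.py <<'E'
def cap(c,h,dz=0,name=None,off=(0,3)):
    """cap-top centre of a held punch, side view; expected at eef"""
    s=cams.snapshot('side');p=state()['eef_pos'];g=p+[0,off[1],h+dz-0]
    g=np.array([p[0],p[1]+off[1],dz]);q=proj(s,g).astype(int)
    m,st,ce=mask(s,c,(q[0],q[1]+5,24));v,u=np.nonzero(m);X=cloud(s,np.c_[u,v])
    X=X[abs(X[:,1]-p[1])<40]; zt=np.percentile(X[:,2],92)
    T=X[X[:,2]>zt-4]; print('cap',c,'px',ce.round(1),'ztop',zt.round(1),'x from sides',((X[:,0].max()+X[:,0].min())/2).round(1),'y front+18',(np.percentile(X[:,1],3)+18).round(1),'top mid',((T.max(0)+T.min(0))/2).round(1),'eef',p.round(1))
    if name:
        x,y=max(q[0],110),max(q[1],110)
        cv2.imwrite(name,cv2.resize(s['color'][y-110:y+110,x-110:x+110],None,fx=2.7,fy=2.7,interpolation=0))
E
python3 -c "
from h import *
cap('green',106,114+64,'pics/g9.png')"
```

```text
cap green px [355.  129.2] ztop 178.2 x from sides 643.5 y front+18 146.7 top mid [643.5 142.9 181. ] eef [642.3 143.7 114.7]
```

View pics/g9.png

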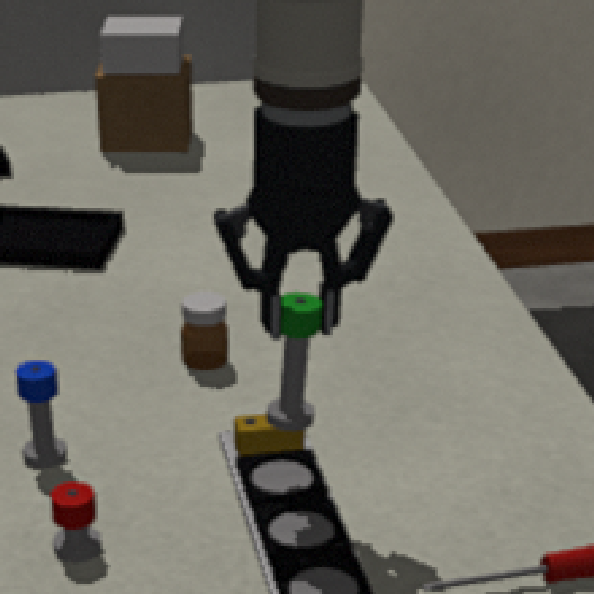

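Request:
jog_arm(
  deltas=[
    {"dx": -3,"dy": 32,"dz": -11,"roll": 0,"fingers": -1},
  ],
)

```text
time: 11.42
eef_pos: [639.4, 146.1, 92.0]
tool_rot: [0.497, -0.494, 0.507, -0.502]
force: [1.5, 0.2, -2.1]
width: 0.394
```

```bash
python3 -c "
from h import *
settle(4);go(630.2,147.2,56);cap('green',106,78+64,'pics/g10.png')"
```

```text
t 11.62 p [630.7 146.5  82.9] pitcherr -0.0038 q [ 0.0462  0.4449  1.472  -0.0084  1.2285  0.05  ] qd [-0.004 -0.014 -0.046 -0.001 -0.013  0.002]
t 11.62 pos [630.7 146.5  82.9] F [-0.1  0.6 -3.3] w 0.395 yaw -0.001 tilt [ 0.0081 -1.     -0.0034]
delta tool [-0.9 26.9 -0.4] q [ 0.05  0.44  1.47 -0.01  1.23  0.05]
cap green px [349.1 142.3] ztop 147.3 x from sides 631.8 y front+18 149.9 top mid [631.8 146.8 150. ] eef [632.1 146.4  84.2]
```

View pics/g10.png

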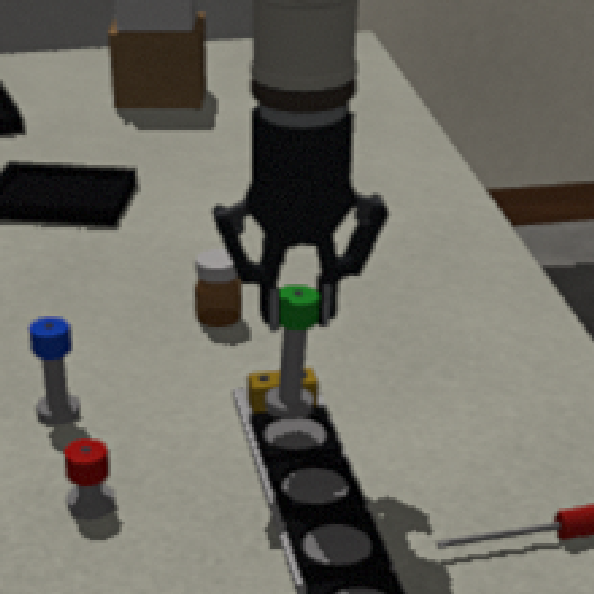

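Request:
jog_arm(
  deltas=[
    {"dx": -1,"dy": 24,"dz": 0,"roll": 0,"fingers": -1},
  ],
)

```text
time: 11.75
eef_pos: [638.2, 147.4, 67.6]
tool_rot: [0.498, -0.495, 0.505, -0.501]
force: [1.8, 0.2, -2.3]
width: 0.396
```

```bash
python3 -c "
from h import *
settle(4);go(630.2,147.2,56);cap('green',106,59+64,'pics/g11.png')"
```

```text
t 11.95 p [632.4 147.2  61. ] pitcherr -0.0007 q [ 0.0472  0.4719  1.4821 -0.0086  1.1883  0.0515] qd [ 0.001 -0.016 -0.016 -0.    -0.009  0.001]
t 11.95 pos [632.4 147.2  61. ] F [ 0.1  0.1 -3.7] w 0.397 yaw -0.0011 tilt [ 8.e-03 -1.e+00 -3.e-04]
delta tool [-0.1  5.  -2.2] q [ 0.05  0.47  1.48 -0.01  1.19  0.05]
cap green px [349.6 151. ] ztop 125.4 x from sides 632.7 y front+18 149.9 top mid [632.7 148.8 128.7] eef [633.  147.2  61.6]
```

View pics/g11.png

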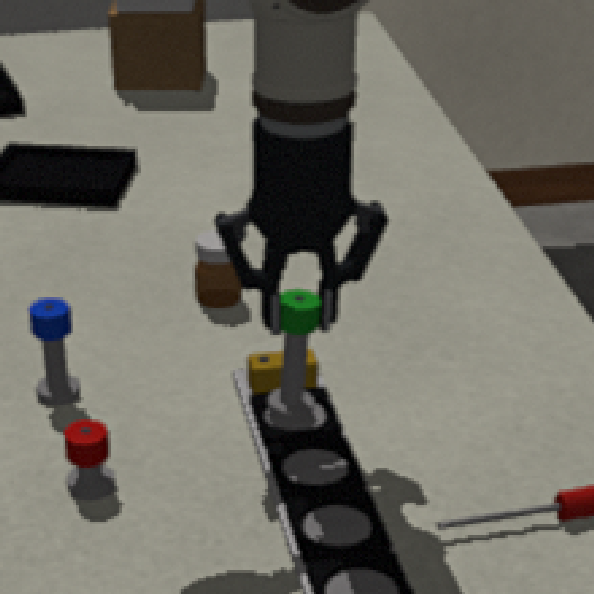

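Request:
jog_arm(
  deltas=[
    {"dx": 0,"dy": 6,"dz": -2,"roll": 0,"fingers": -1},
  ],
)

```text
time: 12.08
eef_pos: [633.4, 147.2, 58.4]
tool_rot: [0.5, -0.497, 0.504, -0.499]
force: [-0.2, 0.2, -2.2]
width: 0.393
```

```bash
python3 -c "
from h import *
settle(4);go(630.2,147.2,56);cap('green',106,56+64,'pics/g12.png')"
```

```text
t 12.28 p [631.3 147.1  56.1] pitcherr 0.0015 q [ 0.0472  0.4733  1.4905 -0.0087  1.1762  0.0517] qd [ 0.002  0.001  0.001 -0.001 -0.001  0.001]
t 12.28 pos [631.3 147.1  56.1] F [ 0.7 -0.9 -3.1] w 0.396 yaw -0.0012 tilt [ 0.0079 -1.      0.0019]
delta tool [-0.1  0.1 -1.1] q [ 0.05  0.47  1.49 -0.01  1.18  0.05]
cap green px [348.9 153. ] ztop 120.5 x from sides 632.2 y front+18 150.4 top mid [632.  148.7 122.2] eef [631.3 147.2  56.1]
```

View pics/g12.png

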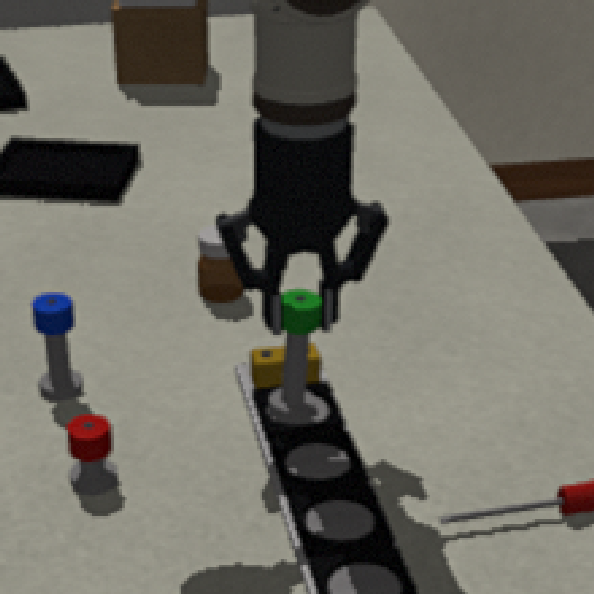

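Request:
jog_arm(
  deltas=[
    {"dx": 0,"dy": 2,"dz": 0,"roll": 0,"fingers": -1},
  ],
)

```text
time: 12.42
eef_pos: [631.7, 147.2, 55.9]
tool_rot: [0.501, -0.498, 0.503, -0.498]
force: [-6.1, -0.5, 13.4]
width: 0.393
```

```bash
python3 -c "
from h import *
settle(4);go(630.2,147.2,56);cap('green',106,56+64)"
```

```text
t 12.62 p [631.7 147.3  56. ] pitcherr 0.002 q [ 0.0474  0.474   1.4899 -0.0087  1.1756  0.0517] qd [ 0.002 -0.002  0.001  0.    -0.001 -0.001]
t 12.62 pos [631.7 147.3  56. ] F [-4.3 -0.8  5.7] w 0.395 yaw -0.001 tilt [ 0.0079 -1.      0.0024]
delta tool [ 0.1 -0.  -1.5] q [ 0.05  0.47  1.49 -0.01  1.18  0.05]
cap green px [349.  153.1] ztop 120.6 x from sides 632.2 y front+18 150.1 top mid [632.2 147.3 124.7] eef [631.6 147.3  56. ]
```

On the floor (F +13 N, wrist z 56 as predicted). I'll release and then rise. An upward pair of rows also shifts the pitch, so I'll rise with a single row first.

Request:
jog_arm(
  deltas=[
    {"dx": 0,"dy": 0,"dz": 0,"roll": 0,"fingers": 0.2},
    {"dx": 0,"dy": 0,"dz": 0,"roll": 0,"fingers": 0.6},
    {"dx": 0,"dy": 0,"dz": 0,"roll": 0,"fingers": 1},
    {"dx": 0,"dy": 0,"dz": 0,"roll": 0,"fingers": 1},
    {"dx": 0,"dy": 0,"dz": 0,"roll": 0,"fingers": 1},
    {"dx": 0,"dy": 0,"dz": 0,"roll": 0,"fingers": 1},
  ],
)

```text
time: 13.17
eef_pos: [634.6, 147.4, 59.3]
tool_rot: [0.499, -0.496, 0.504, -0.5]
force: [0.0, -0.3, -0.7]
width: 0.995
```

Request:
jog_arm(
  deltas=[
    {"dx": 0,"dy": -38,"dz": 0,"roll": 0,"fingers": 1},
  ],
)

```text
time: 13.25
eef_pos: [628.0, 147.2, 88.8]
tool_rot: [0.503, -0.5, 0.501, -0.496]
force: [0.1, -0.9, -0.6]
width: 1.003
```

```bash
python3 -c "
from h import *
settle(3);go(430.5,232,120);cap('green',106,56+64,'pics/g13.png')"
```

```text
t 13.4 p [637.2 147.9 101.2] pitcherr 0.0165 q [ 0.0479  0.4253  1.4601 -0.0084  1.2398  0.0516] qd [ 0.     0.034  0.047 -0.001 -0.008 -0.   ]
t 13.4 pos [637.2 147.9 101.2] F [ 0.3 -0.6 -0.1] w 1.001 yaw -0.0009 tilt [ 0.0071 -0.9998  0.0168]
delta tool [ -83.8  -22.9 -206.5] q [ 0.05  0.43  1.46 -0.01  1.24  0.05]
cap green px [346.  153.6] ztop 119.2 x from sides 625.5 y front+18 150.1 top mid [625.7 147.9 118.4] eef [635.7 147.8  99.1]
```

View pics/g13.png

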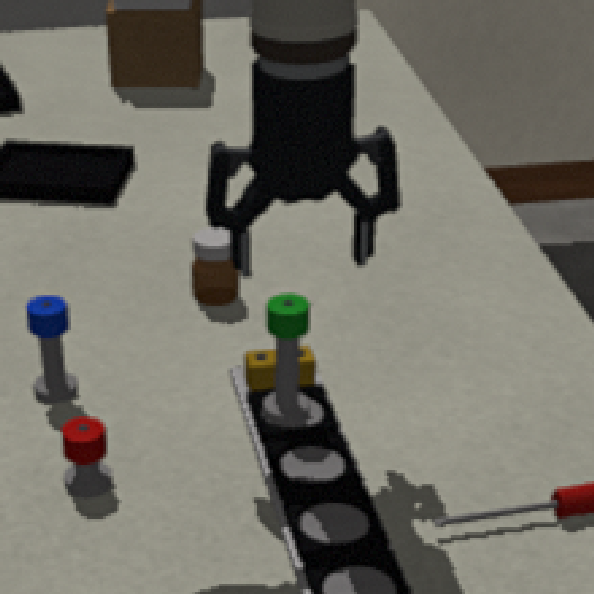

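Green is standing: cap top z 119.2 = floor 13 + 106. Next is blue. I'll rise a bit more, then cross over.

Request:
jog_arm(
  deltas=[
    {"dx": 0,"dy": -32,"dz": 0,"roll": 0,"fingers": 1},
    {"dx": -12,"dy": -3,"dz": -28,"roll": 0,"fingers": 1},
    {"dx": -12,"dy": -3,"dz": -28,"roll": 0,"fingers": 1},
    {"dx": -12,"dy": -3,"dz": -28,"roll": 0,"fingers": 1},
    {"dx": -12,"dy": -3,"dz": -28,"roll": 0,"fingers": 1},
    {"dx": -12,"dy": 0,"dz": -28,"roll": 0,"fingers": 1},
    {"dx": -12,"dy": 0,"dz": -28,"roll": 0,"fingers": 1},
  ],
)

```text
time: 14.03
eef_pos: [462.5, 219.1, 135.3]
tool_rot: [0.498, -0.498, 0.506, -0.498]
force: [-0.3, 0.6, -0.2]
width: 1.002
```

```bash
python3 -c "
from h import *
settle(3);go(430.5,232,120)"
```

```text
t 14.18 p [462.2 219.4 135.1] pitcherr 0.0044 q [ 0.2136  0.0463  1.8389 -0.0106  1.252   0.2226] qd [-0.036  0.034 -0.066 -0.01  -0.014 -0.008]
t 14.18 pos [462.2 219.4 135.1] F [ 1.  -0.5  1.6] w 0.998 yaw -0.0057 tilt [ 0.0088 -0.9999  0.0064]
delta tool [-12.5  14.8 -31.9] q [ 0.21  0.05  1.84 -0.01  1.25  0.22]
```

Request:
jog_arm(
  deltas=[
    {"dx": -13,"dy": 15,"dz": -32,"roll": 0,"fingers": 1},
  ],
)

```text
time: 14.27
eef_pos: [437.1, 231.7, 123.1]
tool_rot: [0.495, -0.496, 0.508, -0.5]
force: [0.9, 0.9, 1.4]
width: 1.003
```

```bash
python3 -c "
from h import *
settle(3);go(430.5,233.5,22)"
```

```text
t 14.42 p [427.9 232.1 117.3] pitcherr -0.0012 q [ 0.2557  0.0064  1.9172 -0.0109  1.2192  0.2641] qd [-0.025  0.007 -0.084 -0.013 -0.013 -0.007]
t 14.42 pos [427.9 232.1 117.3] F [ 0.6 -0.2  1.1] w 1.0 yaw -0.0046 tilt [ 0.0102 -0.9999  0.0015]
delta tool [-2.3 95.2  2.5] q [ 0.26  0.01  1.92 -0.01  1.22  0.26]
```

Request:
jog_arm(
  deltas=[
    {"dx": 0,"dy": 41,"dz": 0,"roll": 0,"fingers": 1},
  ],
)

```text
time: 14.5
eef_pos: [436.0, 233.4, 85.1]
tool_rot: [0.496, -0.495, 0.507, -0.502]
force: [2.6, -0.0, 1.0]
width: 1.004
```

```bash
python3 -c "
from h import *
settle(3);go(430.5,233.5,22);tips('pics/b1.png')"
```

```text
t 14.65 p [427.  230.7  76.3] pitcherr -0.0064 q [ 0.2534  0.0628  1.9483 -0.0116  1.1368  0.2638] qd [ 0.001 -0.043 -0.056  0.003  0.014  0.002]
t 14.65 pos [427.  230.7  76.3] F [ 0.3 -0.2 -0. ] w 0.994 yaw -0.0055 tilt [ 0.0118 -0.9999 -0.0034]
delta tool [-3.4 54.2  3.6] q [ 0.25  0.06  1.95 -0.01  1.14  0.26]
[[233.  138.  382.  223.6 128. ]
 [229.  135.  374.1 224.7 135.6]
 [233.  134.  383.5 220.3 139.5]
 [230.  132.  377.1 227.  141.5]
 [229.  131.  375.3 225.7 144.8]
 [230.  129.  378.  228.  148.3]]
[[274.  135.  473.9 224.1 127.2]
 [274.  132.  474.5 224.2 134.6]
 [275.  131.  476.8 221.2 138.3]
 [275.  130.  477.  219.3 141.7]
 [274.  128.  475.2 222.7 145.1]
 [276.  126.  480.  224.2 148.8]]
```

View pics/b1.png

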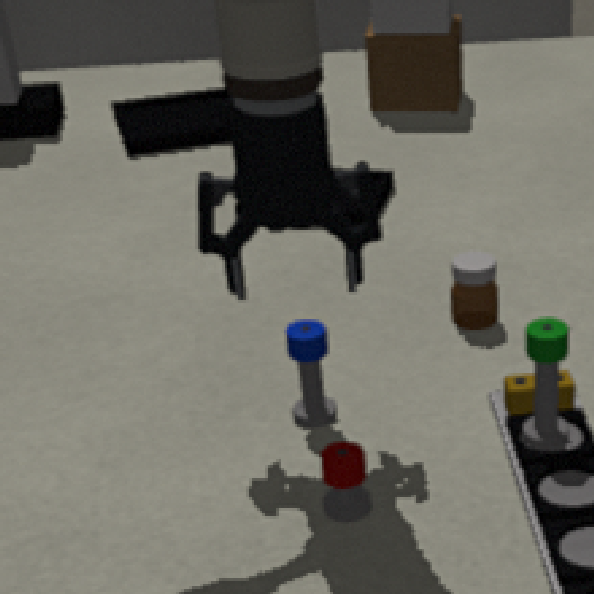

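Request:
jog_arm(
  deltas=[
    {"dx": -3,"dy": 39,"dz": 4,"roll": 0,"fingers": 1},
  ],
)

```text
time: 14.78
eef_pos: [441.7, 235.7, 47.6]
tool_rot: [0.495, -0.495, 0.508, -0.501]
force: [1.6, 0.9, 0.1]
width: 0.995
```

```bash
python3 -c "
from h import *
settle(4);go(430.5,233.5,22)"
```

```text
t 14.98 p [433.8 233.8  40.5] pitcherr -0.0017 q [ 0.256   0.1337  1.9528 -0.0121  1.0567  0.2678] qd [ 0.003 -0.038 -0.02   0.001 -0.006  0.   ]
t 14.98 pos [433.8 233.8  40.5] F [-0.3  0.3  0.1] w 0.998 yaw -0.0058 tilt [ 0.0106 -0.9999  0.0011]
delta tool [ 0.1 18.5 -3.3] q [ 0.26  0.13  1.95 -0.01  1.06  0.27]
```

Request:
jog_arm(
  deltas=[
    {"dx": 0,"dy": 14,"dz": 0,"roll": 0,"fingers": 1},
  ],
)

```text
time: 15.07
eef_pos: [438.2, 234.6, 31.1]
tool_rot: [0.498, -0.497, 0.506, -0.499]
force: [0.5, 0.3, 0.6]
width: 0.998
```

```bash
python3 -c "
from h import *
settle(4);go(430.5,233.5,22);tips('pics/b2.png')"
```

```text
t 15.27 p [435.1 233.9  28.5] pitcherr 0.0011 q [ 0.2556  0.1548  1.9572 -0.0123  1.0284  0.2679] qd [ 0.002 -0.001  0.001  0.    -0.007  0.001]
t 15.27 pos [435.1 233.9  28.5] F [-0.1 -0.7 -0.4] w 1.002 yaw -0.0059 tilt [ 0.0099 -0.9999  0.0038]
delta tool [ 0.4  6.5 -4.7] q [ 0.26  0.15  1.96 -0.01  1.03  0.27]
[[255.  165.  423.4 233.5  48.4]
 [259.  164.  433.1 231.1  51.6]
 [258.  163.  431.1 227.6  56.6]
 [257.  162.  429.1 224.6  61.2]
 [239.  153.  390.5 225.1  88.3]
 [238.  153.  388.5 221.3  90.6]]
[[261.  165.  437.5 230.2  49. ]
 [260.  162.  435.9 230.4  57.2]
 [281.  149.  487.4 229.   87.7]
 [281.  147.  487.8 229.9  92.4]
 [281.  146.  488.  229.7  95.1]
 [280.  145.  485.8 227.2  99.2]]
```

View pics/b2.png

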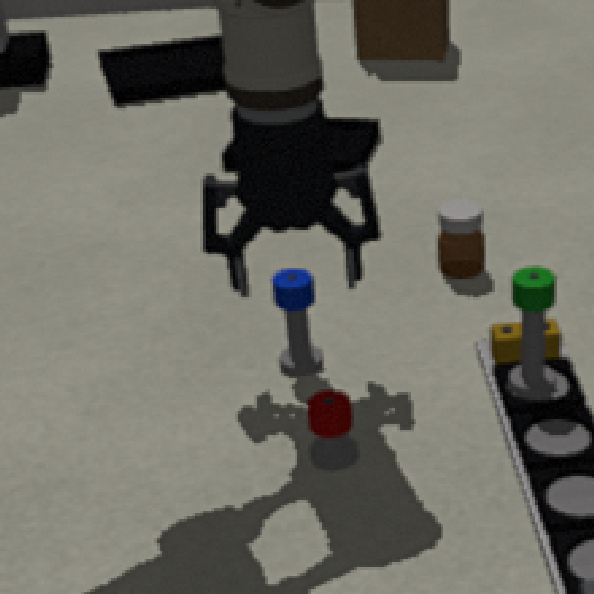

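Request:
jog_arm(
  deltas=[
    {"dx": 0,"dy": 9,"dz": -4,"roll": 0,"fingers": 1},
  ],
)

```text
time: 15.4
eef_pos: [434.1, 234.5, 22.1]
tool_rot: [0.498, -0.497, 0.506, -0.499]
force: [0.8, -0.0, -0.6]
width: 0.999
```

```bash
python3 -c "
from h import *
settle(4);go(430.5,233.5,22)"
```

```text
t 15.6 p [430.8 233.9  19.3] pitcherr 0.0007 q [ 0.2578  0.162   1.9711 -0.0125  1.0078  0.2701] qd [-0.001  0.002 -0.009  0.001 -0.002  0.002]
t 15.6 pos [430.8 233.9  19.3] F [0.6 0.7 0.1] w 0.997 yaw -0.0057 tilt [ 0.01   -0.9999  0.0035]
delta tool [ 0.4 -2.7 -0.3] q [ 0.26  0.16  1.97 -0.01  1.01  0.27]
```

Request:
jog_arm(
  deltas=[
    {"dx": 0,"dy": 0,"dz": 0,"roll": 0,"fingers": -0.1},
    {"dx": 0,"dy": 0,"dz": 0,"roll": 0,"fingers": -1},
    {"dx": 0,"dy": 0,"dz": 0,"roll": 0,"fingers": -1},
    {"dx": 0,"dy": 0,"dz": 0,"roll": 0,"fingers": -1},
    {"dx": 0,"dy": 0,"dz": 0,"roll": 0,"fingers": -1},
    {"dx": 0,"dy": 0,"dz": 0,"roll": 0,"fingers": -1},
  ],
  force=80,
)

```text
time: 16.1
eef_pos: [431.4, 234.1, 20.1]
tool_rot: [0.5, -0.498, 0.505, -0.497]
force: [-0.5, 0.3, -1.7]
width: 0.399
```

```bash
python3 -c "
from h import *
settle(2);go(430.5,233.5,22);cap('blue',89,89,'pics/b3.png')"
```

```text
t 16.2 p [431.4 234.1  20.1] pitcherr 0.0018 q [ 0.2579  0.1612  1.9701 -0.0124  1.0086  0.2701] qd [ 0.     0.    -0.    -0.001  0.     0.001]
t 16.2 pos [431.4 234.1  20.1] F [ 0.5 -0.9  0.2] w 0.396 yaw -0.0055 tilt [ 0.0097 -0.9999  0.0045]
delta tool [ 0.6 -1.9 -0.8] q [ 0.26  0.16  1.97 -0.01  1.01  0.27]
cap blue px [257.1 153.7] ztop 89.5 x from sides 431.5 y front+18 236.6 top mid [431.3 232.2  90.4] eef [431.3 234.1  20.1]
```

View pics/b3.png

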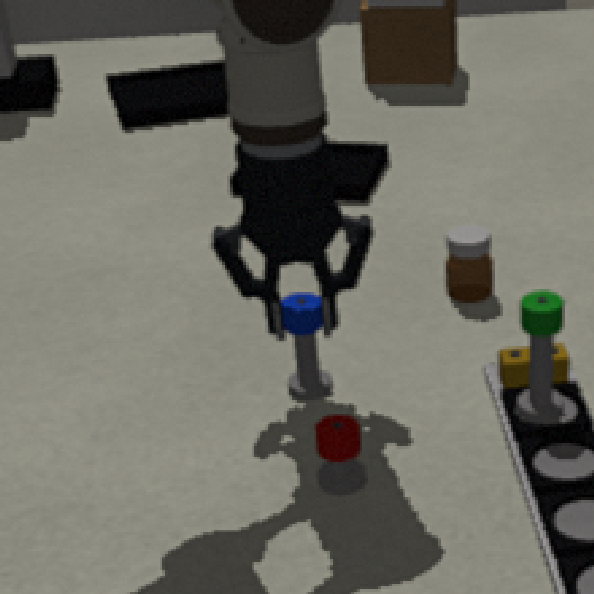

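Blue is gripped at the right height: cap x 431.5, eef (431.3,234.1,20.1). The seating contact should come at eef z≈33. Lifting and moving to seat 2.

Request:
jog_arm(
  deltas=[
    {"dx": 0,"dy": -40,"dz": 0,"roll": 0,"fingers": -1},
  ],
)

```text
time: 16.33
eef_pos: [424.0, 232.4, 52.7]
tool_rot: [0.505, -0.501, 0.502, -0.492]
force: [-0.7, -0.3, -3.7]
width: 0.401
```

```bash
python3 -c "
from h import *
settle(3)"
```

```text
t 16.48 p [433.4 235.1  62.4] pitcherr 0.0072 q [ 0.2589  0.0919  1.9484 -0.0119  1.0941  0.2698] qd [-0.001  0.034  0.049 -0.    -0.008 -0.001]
```

Request:
jog_arm(
  deltas=[
    {"dx": 0,"dy": -40,"dz": 0,"roll": 0,"fingers": -1},
  ],
)

```text
time: 16.57
eef_pos: [425.9, 233.3, 93.9]
tool_rot: [0.504, -0.5, 0.503, -0.494]
force: [-1.8, 0.1, -4.4]
width: 0.401
```

```bash
python3 -c "
from h import *
settle(3);go(633.2,71,90)"
```

```text
t 16.72 p [434.7 235.8 103.5] pitcherr 0.0115 q [ 0.2598  0.0333  1.9195 -0.0115  1.1774  0.2696] qd [-0.001  0.037  0.054 -0.002 -0.005 -0.   ]
t 16.72 pos [434.7 235.8 103.5] F [-0.5  1.2 -3.1] w 0.397 yaw -0.0054 tilt [ 0.0072 -0.9999  0.0138]
delta tool [163.6  17.4 199.2] q [ 0.26  0.03  1.92 -0.01  1.18  0.27]
```

Request:
jog_arm(
  deltas=[
    {"dx": 16,"dy": 0,"dz": 20,"roll": 0,"fingers": -1},
    {"dx": 22,"dy": -3,"dz": 28,"roll": 0,"fingers": -1},
    {"dx": 22,"dy": -3,"dz": 28,"roll": 0,"fingers": -1},
    {"dx": 22,"dy": -3,"dz": 28,"roll": 0,"fingers": -1},
    {"dx": 22,"dy": -3,"dz": 28,"roll": 0,"fingers": -1},
    {"dx": 18,"dy": -3,"dz": 22,"roll": 0,"fingers": -1},
  ],
)

```text
time: 17.22
eef_pos: [578.9, 111.8, 105.5]
tool_rot: [0.506, -0.5, 0.498, -0.496]
force: [0.3, 1.0, -2.8]
width: 0.401
```

```bash
python3 -c "
from h import *
settle(3);go(633.2,71,90)"
```

```text
t 17.37 p [578.5 112.1 105.5] pitcherr -0.0133 q [-0.0091  0.2879  1.627  -0.0079  1.24   -0.0079] qd [ 0.043 -0.034  0.049  0.016  0.017  0.007]
t 17.37 pos [578.5 112.1 105.5] F [-0.6 -0.1 -2.6] w 0.397 yaw 0.0014 tilt [ 0.0073 -0.9999 -0.0134]
delta tool [41.1 15.1 54.8] q [-0.01  0.29  1.63 -0.01  1.24 -0.01]
```

Request:
jog_arm(
  deltas=[
    {"dx": 36,"dy": 0,"dz": 18,"roll": 0,"fingers": -1},
  ],
)

```text
time: 17.45
eef_pos: [592.6, 81.9, 103.1]
tool_rot: [0.507, -0.503, 0.494, -0.496]
force: [0.4, -0.2, -1.6]
width: 0.402
```

```bash
python3 -c "
from h import *
settle(3);go(633.2,71,90)"
```

```text
t 17.6 p [595.3  75.2 103.5] pitcherr -0.0163 q [-0.0707  0.3187  1.593  -0.0089  1.2462 -0.0673] qd [ 0.038 -0.018  0.02   0.026  0.015  0.012]
t 17.6 pos [595.3  75.2 103.5] F [ 0.1  1.4 -3.2] w 0.399 yaw -0.0006 tilt [ 0.0072 -0.9998 -0.0169]
delta tool [ 4.1 12.9 38.1] q [-0.07  0.32  1.59 -0.01  1.25 -0.07]
```

Request:
jog_arm(
  deltas=[
    {"dx": 3,"dy": 0,"dz": 38,"roll": 0,"fingers": -1},
  ],
)

```text
time: 17.68
eef_pos: [622.7, 74.7, 97.2]
tool_rot: [0.51, -0.507, 0.492, -0.49]
force: [0.2, 0.6, -3.5]
width: 0.396
```

```bash
python3 -c "
from h import *
settle(3);go(633.2,71,34)"
```

```text
t 17.83 p [631.6  73.3  99.3] pitcherr -0.0222 q [-0.0698  0.4143  1.4787 -0.0083  1.2708 -0.0675] qd [ 0.009 -0.065  0.018  0.002  0.017 -0.003]
t 17.83 pos [631.6  73.3  99.3] F [-0.3  0.9 -2.2] w 0.397 yaw 0.0001 tilt [ 0.0064 -0.9997 -0.0227]
delta tool [ 1.9 65.2  3.1] q [-0.07  0.41  1.48 -0.01  1.27 -0.07]
```

Over seat 2 with pitch −0.022. A downward kick should bring that back.

Request:
jog_arm(
  deltas=[
    {"dx": 1,"dy": 38,"dz": 2,"roll": 0,"fingers": -1},
    {"dx": 0,"dy": 2,"dz": 0,"roll": 0,"fingers": -1},
  ],
)

```text
time: 18.0
eef_pos: [631.6, 74.6, 58.7]
tool_rot: [0.508, -0.504, 0.495, -0.494]
force: [-3.3, 0.5, -5.9]
width: 0.401
```

```bash
python3 -c "
from h import *
settle(4);go(633.2,71,34);cap('blue',89,140,'pics/b4.png')"
```

```text
t 18.2 p [639.7  73.8  69.6] pitcherr -0.0036 q [-0.0685  0.4513  1.4917 -0.0079  1.2021 -0.0681] qd [-0.006 -0.007 -0.016 -0.002 -0.003 -0.   ]
t 18.2 pos [639.7  73.8  69.6] F [ 0.5 -0.1 -1. ] w 0.4 yaw 0.0024 tilt [ 0.0071 -1.     -0.0041]
delta tool [ 2.5 35.6 -6.4] q [-0.07  0.45  1.49 -0.01  1.2  -0.07]
cap blue px [359.7 162.3] ztop 139.0 x from sides 639.1 y front+18 76.3 top mid [638.9  75.3 144.4] eef [640.1  73.5  69.9]
```

View pics/b4.png

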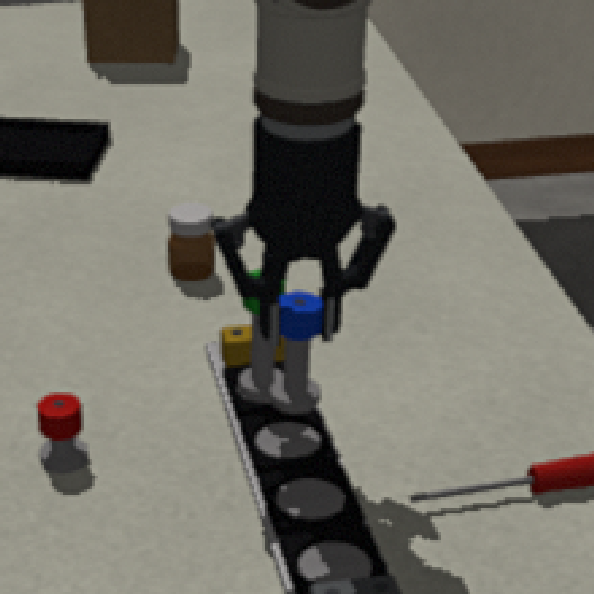

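Request:
jog_arm(
  deltas=[
    {"dx": 3,"dy": 27,"dz": -6,"roll": 0,"fingers": -1},
  ],
)

```text
time: 18.33
eef_pos: [640.8, 70.5, 51.2]
tool_rot: [0.5, -0.494, 0.504, -0.502]
force: [0.6, 0.5, -1.4]
width: 0.397
```

```bash
python3 -c "
from h import *
settle(4);go(633.2,71,34);cap('blue',89,112)"
```

```text
t 18.53 p [633.8  70.5  43.7] pitcherr -0.0032 q [-0.0744  0.4679  1.5252 -0.008   1.1516 -0.0732] qd [ 0.002 -0.007 -0.03  -0.001 -0.009 -0.001]
t 18.53 pos [633.8  70.5  43.7] F [ 0.1 -0.1 -2.1] w 0.402 yaw 0.0021 tilt [ 0.0071 -1.     -0.0037]
delta tool [-0.6  9.7 -0.5] q [-0.07  0.47  1.53 -0.01  1.15 -0.07]
cap blue px [356.9 174.3] ztop 113.3 x from sides 633.2 y front+18 72.4 top mid [632.8  70.5 119. ] eef [634.7  70.4  44.4]
```

Blue's cap is at (633.2, ~72), centred on seat 2. Lowering the last 10 mm.

Request:
jog_arm(
  deltas=[
    {"dx": 0,"dy": 9,"dz": 0,"roll": 0,"fingers": -1},
  ],
)

```text
time: 18.67
eef_pos: [637.5, 70.3, 38.7]
tool_rot: [0.501, -0.496, 0.502, -0.5]
force: [0.9, 0.1, -1.8]
width: 0.397
```

```bash
python3 -c "
from h import *
settle(4);go(633.2,71,33);cap('blue',89,102)"
```

```text
t 18.87 p [634.7  70.4  35.5] pitcherr -0.0014 q [-0.0745  0.4793  1.5276 -0.0081  1.1361 -0.0732] qd [ 0.001 -0.002 -0.002 -0.     0.    -0.001]
t 18.87 pos [634.7  70.4  35.5] F [ 0.1  0.1 -2.6] w 0.394 yaw 0.0021 tilt [ 0.0072 -1.     -0.0019]
delta tool [-0.7  2.5 -1.5] q [-0.07  0.48  1.53 -0.01  1.14 -0.07]
cap blue px [357.1 177.7] ztop 105.1 x from sides 633.5 y front+18 72.8 top mid [633.5  70.4 110.8] eef [634.8  70.3  35.6]
```

Request:
jog_arm(
  deltas=[
    {"dx": 0,"dy": 2,"dz": -1,"roll": 0,"fingers": -1},
  ],
)

```text
time: 19.0
eef_pos: [634.6, 70.3, 34.3]
tool_rot: [0.502, -0.498, 0.501, -0.499]
force: [-0.2, -0.6, -3.5]
width: 0.402
```

```bash
python3 -c "
from h import *
settle(4);go(633.2,71,33);cap('blue',89,102,'pics/b5.png')"
```

```text
t 19.2 p [633.8  70.3  33.5] pitcherr -0.0012 q [-0.0746  0.4795  1.5315 -0.0081  1.1318 -0.0733] qd [-0.001 -0.001 -0.003 -0.002  0.001 -0.001]
t 19.2 pos [633.8  70.3  33.5] F [-0.4  0.  -3.6] w 0.401 yaw 0.0022 tilt [ 0.0072 -1.     -0.0018]
delta tool [-0.7  0.5 -0.6] q [-0.07  0.48  1.53 -0.01  1.13 -0.07]
cap blue px [356.5 178.5] ztop 103.0 x from sides 633.3 y front+18 72.0 top mid [633.2  70.9 109.3] eef [633.8  70.3  33.6]
```

View pics/b5.png

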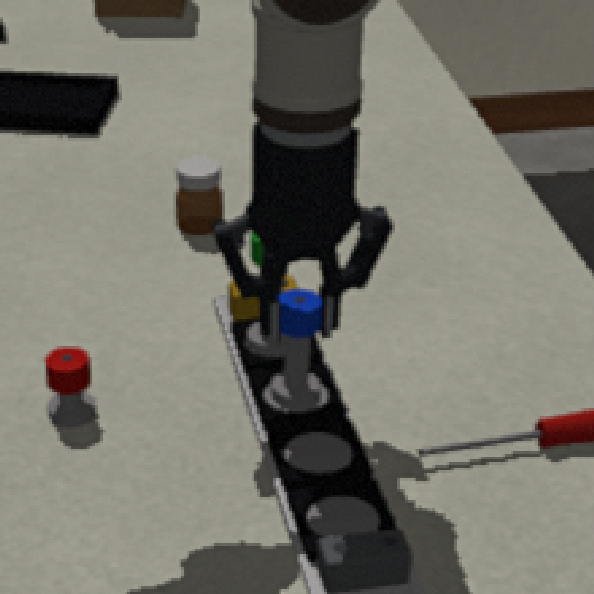

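Just above contact (cap top at 103, 102 expected). One more 2 mm, then release.

Request:
jog_arm(
  deltas=[
    {"dx": 0,"dy": 2,"dz": 0,"roll": 0,"fingers": -1},
  ],
)

```text
time: 19.33
eef_pos: [634.3, 70.4, 33.2]
tool_rot: [0.503, -0.498, 0.501, -0.499]
force: [-7.0, 1.7, 16.5]
width: 0.403
```

```bash
python3 -c "
from h import *
settle(3);go(633.2,71,33)"
```

```text
t 19.48 p [634.3  70.4  33.2] pitcherr -0.0004 q [-0.0745  0.4805  1.5308 -0.0081  1.1306 -0.0733] qd [ 0.     0.     0.002 -0.001 -0.002  0.   ]
t 19.48 pos [634.3  70.4  33.2] F [-3.6  0.4  5.7] w 0.4 yaw 0.0023 tilt [ 7.3e-03 -1.0e+00 -9.0e-04]
delta tool [-0.6  0.2 -1.1] q [-0.07  0.48  1.53 -0.01  1.13 -0.07]
```

Request:
jog_arm(
  deltas=[
    {"dx": 0,"dy": 0,"dz": 0,"roll": 0,"fingers": 0},
    {"dx": 0,"dy": 0,"dz": 0,"roll": 0,"fingers": 0.5},
    {"dx": 0,"dy": 0,"dz": 0,"roll": 0,"fingers": 1},
    {"dx": 0,"dy": 0,"dz": 0,"roll": 0,"fingers": 1},
    {"dx": 0,"dy": 0,"dz": 0,"roll": 0,"fingers": 1},
    {"dx": 0,"dy": 0,"dz": 0,"roll": 0,"fingers": 1},
  ],
)

```text
time: 19.98
eef_pos: [636.7, 70.2, 35.5]
tool_rot: [0.501, -0.496, 0.502, -0.5]
force: [0.4, 1.1, 0.1]
width: 1.001
```

```bash
python3 -c "
from h import *
settle(3);go(633.2,71,33);cap('blue',89,102,'pics/b6.png')"
```

```text
t 20.13 p [636.6  70.2  35.4] pitcherr 0.0047 q [-0.0745  0.479   1.5282 -0.0081  1.1297 -0.0733] qd [-0.     0.001  0.001 -0.002  0.002 -0.001]
t 20.13 pos [636.6  70.2  35.4] F [-0.  -0.1  0.2] w 0.995 yaw 0.0023 tilt [ 0.0077 -1.      0.0041]
delta tool [-0.8  2.4 -3.4] q [-0.07  0.48  1.53 -0.01  1.13 -0.07]
cap blue px [355.6 178.7] ztop 102.5 x from sides 633.6 y front+18 72.6 top mid [633.7  71.7 101.2] eef [636.5  70.2  35.4]
```

View pics/b6.png

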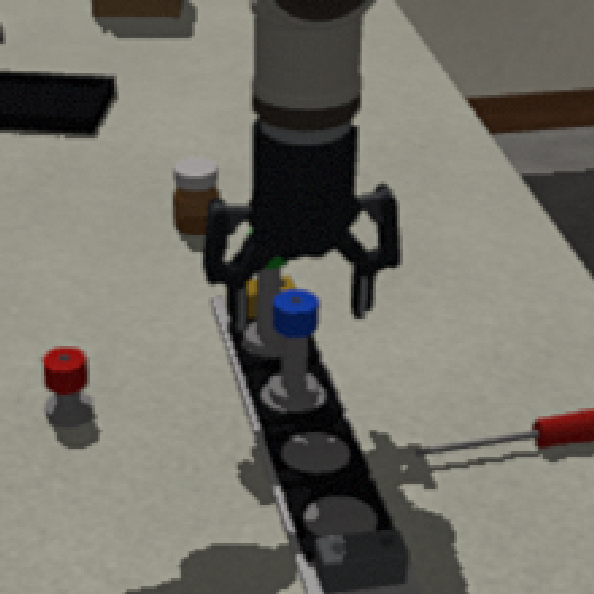

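Blue is seated: cap (633.6, 72.5), top 102.5. Next is black: rise and travel.

Request:
jog_arm(
  deltas=[
    {"dx": 0,"dy": -40,"dz": 0,"roll": 0,"fingers": 1},
  ],
)

```text
time: 20.27
eef_pos: [629.4, 70.8, 66.6]
tool_rot: [0.505, -0.501, 0.498, -0.496]
force: [-0.6, 1.8, -2.7]
width: 1.002
```

```bash
python3 -c "
from h import *
settle(3)"
```

```text
t 20.42 p [639.3  70.3  79.1] pitcherr 0.0116 q [-0.074   0.4263  1.5051 -0.0079  1.1986 -0.0734] qd [-0.001  0.034  0.049 -0.    -0.007 -0.   ]
```

Request:
jog_arm(
  deltas=[
    {"dx": 0,"dy": -36,"dz": 0,"roll": 0,"fingers": 1},
    {"dx": 30,"dy": -3,"dz": -18,"roll": 0,"fingers": 1},
    {"dx": 31,"dy": -3,"dz": -18,"roll": 0,"fingers": 1},
    {"dx": 31,"dy": -3,"dz": -18,"roll": 0,"fingers": 1},
    {"dx": 31,"dy": -3,"dz": -18,"roll": 0,"fingers": 1},
    {"dx": 31,"dy": 0,"dz": -18,"roll": 0,"fingers": 1},
    {"dx": 31,"dy": 0,"dz": -18,"roll": 0,"fingers": 1},
    {"dx": 31,"dy": 0,"dz": -18,"roll": 0,"fingers": 1},
    {"dx": 31,"dy": 0,"dz": -18,"roll": 0,"fingers": 1},
  ],
)

```text
time: 21.17
eef_pos: [489.8, -179.2, 124.9]
tool_rot: [-0.503, 0.493, -0.5, 0.504]
force: [-0.3, -1.0, 0.7]
width: 0.998
```

```bash
python3 -c "
from h import *
settle(3);go(451,-237.5,60)"
```

```text
t 21.32 p [ 490. -180.  125.] pitcherr 0.009 q [-5.8330e-01  7.8600e-02  1.8263e+00 -7.0000e-04  1.2277e+00 -5.9290e-01] qd [ 0.062  0.01  -0.011  0.019  0.005  0.016]
t 21.32 pos [ 490. -180.  125.] F [-0.9  0.2  0.3] w 1.0 yaw 0.0098 tilt [ 0.0056 -1.      0.0071]
delta tool [ 56.8  65.  -40. ] q [-0.58  0.08  1.83 -0.    1.23 -0.59]
```

Request:
jog_arm(
  deltas=[
    {"dx": 29,"dy": 8,"dz": -20,"roll": 0.01,"fingers": 1},
  ],
)

```text
time: 21.4
eef_pos: [473.2, -206.5, 118.1]
tool_rot: [0.499, -0.495, 0.503, -0.503]
force: [0.4, -0.6, 0.6]
width: 1.0
```

```bash
python3 -c "
from h import *
settle(3);go(451,-237.5,3)"
```

```text
t 21.55 p [ 469.5 -209.   115.9] pitcherr 0.0068 q [-6.5440e-01  7.0000e-02  1.8545e+00  1.0000e-04  1.2103e+00 -6.5260e-01] qd [ 0.039 -0.002 -0.015  0.018  0.004  0.011]
t 21.55 pos [ 469.5 -209.   115.9] F [ 0.2  0.4 -0.1] w 0.999 yaw -0.0018 tilt [ 0.0041 -1.      0.0055]
delta tool [ 28.  112.9 -19. ] q [-0.65  0.07  1.85  0.    1.21 -0.65]
```

Request:
jog_arm(
  deltas=[
    {"dx": 27,"dy": 16,"dz": -18,"roll": 0,"fingers": 1},
  ],
)

```text
time: 21.63
eef_pos: [455.7, -234.0, 102.5]
tool_rot: [0.499, -0.495, 0.504, -0.502]
force: [1.8, -1.2, 1.0]
width: 0.999
```

```bash
python3 -c "
from h import *
settle(3);go(451,-237.5,3)"
```

```text
t 21.78 p [ 450.8 -235.1   98.6] pitcherr 0.0038 q [-7.1930e-01  8.0000e-02  1.8809e+00  1.0000e-03  1.1768e+00 -7.1700e-01] qd [ 0.03  -0.012 -0.023  0.016  0.007  0.011]
t 21.78 pos [ 450.8 -235.1   98.6] F [ 0.8  0.3 -0.4] w 1.002 yaw -0.0026 tilt [ 0.0018 -1.      0.0034]
delta tool [ 2.3 95.6 -0.2] q [-0.72  0.08  1.88  0.    1.18 -0.72]
```

Request:
jog_arm(
  deltas=[
    {"dx": 2,"dy": 38,"dz": 0,"roll": 0,"fingers": 1},
  ],
)

```text
time: 21.87
eef_pos: [457.1, -240.4, 67.4]
tool_rot: [0.498, -0.494, 0.507, -0.501]
force: [3.1, -2.1, 1.1]
width: 0.998
```

```bash
python3 -c "
from h import *
settle(4);go(451,-237.5,3);tips('pics/k1.png')"
```

```text
t 22.07 p [ 451.2 -235.5   60.5] pitcherr 0.0017 q [-7.1980e-01  1.3690e-01  1.9033e+00  1.4000e-03  1.0997e+00 -7.1930e-01] qd [-0.003 -0.031 -0.035 -0.002 -0.008 -0.003]
t 22.07 pos [ 451.2 -235.5   60.5] F [ 0.3 -1.   0.4] w 1.003 yaw -0.0012 tilt [ 2.0e-04 -1.0e+00  2.1e-03]
delta tool [ 1.9 57.5 -0.3] q [-0.72  0.14  1.9   0.    1.1  -0.72]
[[ 247.   289.   403.7 -245.4  115.6]
 [ 244.   286.   399.6 -241.7  119. ]
 [ 246.   287.   402.8 -247.   121.6]
 [ 246.   286.   403.  -246.2  122.9]
 [ 247.   285.   404.6 -245.3  123.9]
 [ 248.   284.   406.3 -245.2  125.6]]
[[ 308.   283.   496.7 -245.3  114.4]
 [ 307.   281.   495.4 -244.2  117.7]
 [ 309.   280.   498.5 -245.1  120.3]
 [ 310.   279.   500.  -245.9  123. ]
 [ 308.   279.   496.9 -246.9  124.4]
 [ 310.   277.   500.2 -245.1  126.4]]
```

View pics/k1.png

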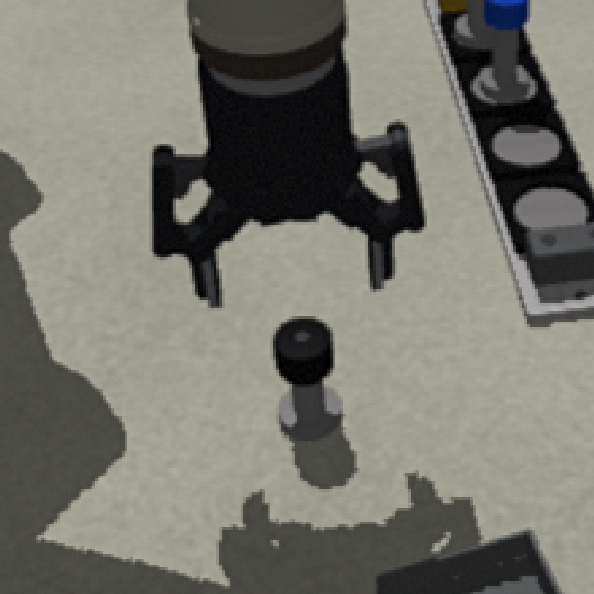

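The fingers straddle the black punch (tips x≈404 and 497, cap 451). Down in two rows.

Request:
jog_arm(
  deltas=[
    {"dx": 1,"dy": 40,"dz": 0,"roll": 0,"fingers": 1},
  ],
)

```text
time: 22.2
eef_pos: [459.6, -242.7, 30.3]
tool_rot: [0.499, -0.492, 0.508, -0.501]
force: [2.1, -1.2, 0.2]
width: 1.0
```

```bash
python3 -c "
from h import *
settle(4);go(451,-237.5,3)"
```

```text
t 22.4 p [ 452.7 -237.4   22.7] pitcherr 0.0047 q [-7.2070e-01  2.0050e-01  1.9178e+00  1.6000e-03  1.0185e+00 -7.2080e-01] qd [-0.004 -0.028 -0.027 -0.002 -0.008 -0.001]
t 22.4 pos [ 452.7 -237.4   22.7] F [ 0.  -0.3  0.2] w 0.999 yaw -0.0006 tilt [ 0.0021 -1.      0.0044]
delta tool [ 0.1 19.7 -1.8] q [-0.72  0.2   1.92  0.    1.02 -0.72]
```

Request:
jog_arm(
  deltas=[
    {"dx": 0,"dy": 18,"dz": -2,"roll": 0,"fingers": 1},
  ],
)

```text
time: 22.48
eef_pos: [454.9, -240.5, 10.0]
tool_rot: [0.499, -0.495, 0.505, -0.501]
force: [0.5, -1.3, 0.1]
width: 0.997
```

```bash
python3 -c "
from h import *
settle(4);go(451,-237.5,3);tips('pics/k2.png')"
```

```text
t 22.68 p [ 451.6 -238.     6.5] pitcherr 0.0067 q [-7.2300e-01  2.2590e-01  1.9268e+00  1.6000e-03  9.8220e-01 -7.2340e-01] qd [-0.001 -0.005 -0.007  0.    -0.006 -0.002]
t 22.68 pos [ 451.6 -238.     6.5] F [0.6 0.9 0.2] w 1.002 yaw -0.0005 tilt [ 0.0034 -1.      0.0059]
delta tool [-0.5  3.5 -0.6] q [-0.72  0.23  1.93  0.    0.98 -0.72]
[[ 280.   324.   447.7 -244.9   27.2]
 [ 280.   323.   447.9 -245.    29.8]
 [ 281.   322.   449.7 -246.9   34.1]
 [ 280.   320.   448.4 -244.3   36.3]
 [ 282.   319.   451.8 -252.9   47.9]
 [ 273.   315.   438.1 -245.2   51. ]]
[[ 286.   323.   457.6 -244.1   27.1]
 [ 284.   323.   454.3 -245.7   29.5]
 [ 286.   320.   458.1 -243.4   33.6]
 [ 285.   319.   456.6 -244.5   37.6]
 [ 288.   316.   461.8 -250.1   50.2]
 [ 286.   317.   458.4 -253.8   52.5]]
```

View pics/k2.png

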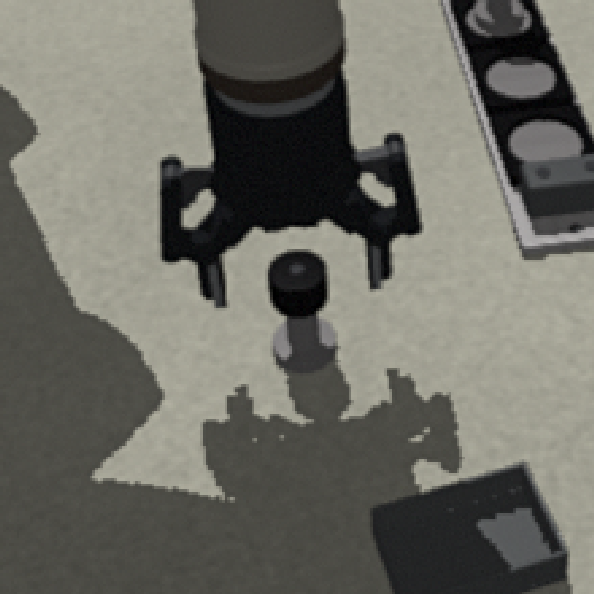

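Request:
jog_arm(
  deltas=[
    {"dx": 0,"dy": 4,"dz": -1,"roll": 0,"fingers": 1},
  ],
)

```text
time: 22.82
eef_pos: [452.2, -239.2, 4.5]
tool_rot: [0.499, -0.496, 0.504, -0.501]
force: [0.3, -1.0, -0.4]
width: 0.997
```

```bash
python3 -c "
from h import *
settle(3)"
```

```text
t 22.97 p [ 451.1 -238.5    3.1] pitcherr 0.0082 q [-7.2440e-01  2.3030e-01  1.9297e+00  1.7000e-03  9.7350e-01 -7.2470e-01] qd [-0.001  0.006 -0.     0.     0.001  0.002]
```

Request:
jog_arm(
  deltas=[
    {"dx": 0,"dy": 0,"dz": 0,"roll": 0,"fingers": -0.1},
    {"dx": 0,"dy": 0,"dz": 0,"roll": 0,"fingers": -1},
    {"dx": 0,"dy": 0,"dz": 0,"roll": 0,"fingers": -1},
    {"dx": 0,"dy": 0,"dz": 0,"roll": 0,"fingers": -1},
    {"dx": 0,"dy": 0,"dz": 0,"roll": 0,"fingers": -1},
    {"dx": 0,"dy": 0,"dz": 0,"roll": 0,"fingers": -1},
  ],
  force=80,
)

```text
time: 23.47
eef_pos: [451.7, -238.9, 4.2]
tool_rot: [0.499, -0.497, 0.503, -0.501]
force: [0.1, 0.3, -0.7]
width: 0.398
```

```bash
python3 -c "
from h import *
settle(2);go(451,-237,3);tips('pics/k3.png')"
```

```text
t 23.57 p [ 451.7 -239.     4.2] pitcherr 0.0096 q [-7.2450e-01  2.2910e-01  1.9285e+00  1.9000e-03  9.7440e-01 -7.2460e-01] qd [-0.001  0.001 -0.001 -0.001  0.001  0.   ]
t 23.57 pos [ 451.7 -239.     4.2] F [0.4 0.3 0.4] w 0.4 yaw -0.0008 tilt [ 0.0052 -1.      0.0082]
delta tool [-2.   1.2 -0.8] q [-0.72  0.23  1.93  0.    0.97 -0.72]
[[ 280.   325.   447.5 -244.9   24.8]
 [ 282.   323.   451.1 -244.5   28.7]
 [ 280.   323.   447.9 -246.2   31.2]
 [ 277.   319.   443.6 -239.4   34. ]
 [ 280.   320.   448.4 -245.5   37.7]
 [ 281.   319.   450.2 -253.1   48.3]]
[[ 287.   323.   459.3 -242.2   24.7]
 [ 285.   324.   455.8 -246.7   28. ]
 [ 284.   322.   454.5 -244.7   30.8]
 [ 284.   321.   454.7 -245.4   34. ]
 [ 287.   318.   460.  -242.7   37.4]
 [ 297.   313.   476.8 -244.1   48.2]]
```

View pics/k3.png

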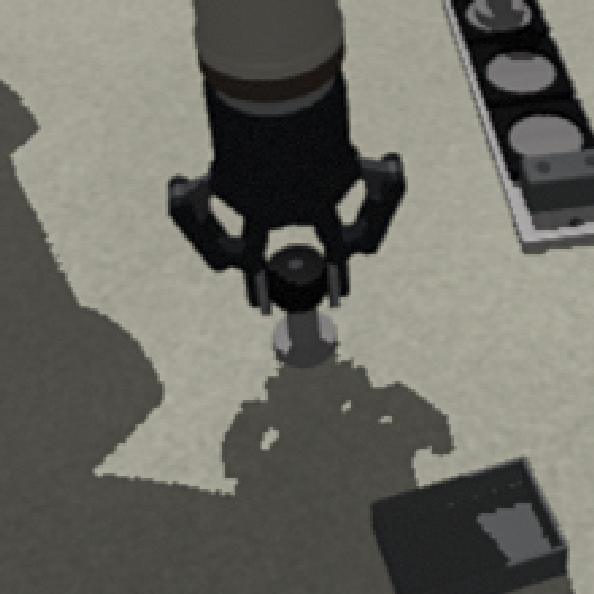

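Black is gripped (w 0.40). Lifting, then over to seat 3.

Request:
jog_arm(
  deltas=[
    {"dx": 0,"dy": -40,"dz": 0,"roll": 0,"fingers": -1},
  ],
)

```text
time: 23.7
eef_pos: [445.5, -233.8, 36.6]
tool_rot: [-0.499, 0.503, -0.497, 0.5]
force: [-0.9, 0.9, -4.0]
width: 0.4
```

```bash
python3 -c "
from h import *
settle(3)"
```

```text
t 23.85 p [ 453.1 -240.2   46.5] pitcherr 0.0147 q [-7.2450e-01  1.5750e-01  1.9121e+00  1.7000e-03  1.0573e+00 -7.2460e-01] qd [-0.001  0.038  0.045 -0.002 -0.009  0.001]
```

Request:
jog_arm(
  deltas=[
    {"dx": 0,"dy": -40,"dz": 0,"roll": 0,"fingers": -1},
  ],
)

```text
time: 23.93
eef_pos: [446.7, -235.0, 77.8]
tool_rot: [-0.499, 0.501, -0.499, 0.5]
force: [-1.0, 1.5, -2.9]
width: 0.398
```

```bash
python3 -c "
from h import *
settle(3);go(635.7,-8.3,70)"
```

```text
t 24.08 p [ 453.9 -241.1   87.6] pitcherr 0.019 q [-7.2470e-01  9.5800e-02  1.8882e+00  1.6000e-03  1.1386e+00 -7.2460e-01] qd [-0.002  0.039  0.054 -0.001 -0.008 -0.   ]
t 24.08 pos [ 453.9 -241.1   87.6] F [ 0.4 -0.2 -2.3] w 0.399 yaw -0.0007 tilt [ 0.0115 -0.9998  0.0152]
delta tool [-233.1   17.7  181.4] q [-0.72  0.1   1.89  0.    1.14 -0.72]
```

Request:
jog_arm(
  deltas=[
    {"dx": -24,"dy": 0,"dz": 18,"roll": 0,"fingers": -1},
    {"dx": -28,"dy": -3,"dz": 22,"roll": 0,"fingers": -1},
    {"dx": -28,"dy": -3,"dz": 22,"roll": 0,"fingers": -1},
    {"dx": -28,"dy": -3,"dz": 22,"roll": 0,"fingers": -1},
    {"dx": -28,"dy": -3,"dz": 22,"roll": 0,"fingers": -1},
    {"dx": -28,"dy": -3,"dz": 22,"roll": 0,"fingers": -1},
    {"dx": -20,"dy": -3,"dz": 16,"roll": 0,"fingers": -1},
  ],
)

```text
time: 24.67
eef_pos: [591.1, -50.3, 89.7]
tool_rot: [-0.5, 0.505, -0.501, 0.494]
force: [-0.1, -0.3, -2.3]
width: 0.396
```

```bash
python3 -c "
from h import *
settle(3);go(635.7,-8.3,70)"
```

```text
t 24.82 p [590.6 -51.3  89.7] pitcherr -0.0084 q [-0.2865  0.3103  1.6328 -0.007   1.2068 -0.274 ] qd [-0.048 -0.025  0.03  -0.019  0.003 -0.011]
t 24.82 pos [590.6 -51.3  89.7] F [-0.5 -0.2 -2.8] w 0.4 yaw -0.01 tilt [ 0.004  -0.9999 -0.0098]
delta tool [-43.5  19.1  44.8] q [-0.29  0.31  1.63 -0.01  1.21 -0.27]
```

Request:
jog_arm(
  deltas=[
    {"dx": -28,"dy": 0,"dz": 28,"roll": -0.01,"fingers": -1},
  ],
)

```text
time: 24.9
eef_pos: [613.6, -27.0, 85.9]
tool_rot: [0.505, -0.504, 0.497, -0.493]
force: [2.0, -0.4, -2.7]
width: 0.405
```

```bash
python3 -c "
from h import *
settle(3);go(635.7,-8.3,70)"
```

```text
t 25.05 p [617.8 -22.8  86.8] pitcherr -0.0127 q [-0.2286  0.3776  1.5532 -0.0064  1.2235 -0.2278] qd [-0.034 -0.036  0.021 -0.022  0.009 -0.009]
t 25.05 pos [617.8 -22.8  86.8] F [ 0.8  0.5 -2.8] w 0.398 yaw 0.0013 tilt [ 0.003  -0.9999 -0.0137]
delta tool [-14.5  16.5  18.2] q [-0.23  0.38  1.55 -0.01  1.22 -0.23]
```

Request:
jog_arm(
  deltas=[
    {"dx": -14,"dy": 5,"dz": 13,"roll": 0,"fingers": -1},
  ],
)

```text
time: 25.13
eef_pos: [629.4, -11.6, 81.4]
tool_rot: [0.505, -0.503, 0.498, -0.495]
force: [1.1, -0.7, -2.2]
width: 0.401
```

```bash
python3 -c "
from h import *
settle(4);go(635.7,-8.3,17)"
```

```text
t 25.33 p [629.4  -9.7  80.6] pitcherr -0.015 q [-0.2036  0.4134  1.5192 -0.0068  1.224  -0.202 ] qd [-0.009 -0.014 -0.003 -0.001 -0.     0.001]
t 25.33 pos [629.4  -9.7  80.6] F [-1.1  0.6 -2.2] w 0.397 yaw 0.0008 tilt [ 0.0032 -0.9999 -0.016 ]
delta tool [-1.6 63.5  7.3] q [-0.2   0.41  1.52 -0.01  1.22 -0.2 ]
```

Request:
jog_arm(
  deltas=[
    {"dx": -1,"dy": 38,"dz": 0,"roll": 0,"fingers": -1},
    {"dx": 0,"dy": 2,"dz": 0,"roll": 0,"fingers": -1},
  ],
)

```text
time: 25.5
eef_pos: [628.9, -11.6, 41.5]
tool_rot: [0.504, -0.502, 0.498, -0.495]
force: [-2.2, 0.2, -6.8]
width: 0.403
```

```bash
cat >> h.py <<'E'
def bcap(z0,name=None):
    """black cap top disc between the pads: depth points at height z near the tool axis"""
    s=cams.snapshot('side');p=state()['eef_pos']
    q=proj(s,[p[0],p[1]+2,z0]).astype(int)
    v,u=np.mgrid[q[1]-25:q[1]+40,q[0]-40:q[0]+40];uv=np.c_[u.ravel(),v.ravel()];X=cloud(s,uv)
    k=(abs(X[:,0]-p[0])<16)&(abs(X[:,1]-p[1]-2)<24)&(abs(X[:,2]-z0)<7);T=X[k]
    print('n',k.sum(),'medz',np.median(T[:,2]).round(1),'y front+18',(np.percentile(T[:,1],2)+18).round(1),'ymid',(T[:,1].max()+T[:,1].min())/2,'x mean',T[:,0].mean().round(1))
    x,y=max(q[0],110),max(q[1],110)
    if name: cv2.imwrite(name,cv2.resize(s['color'][y-110:y+110,x-110:x+110],None,fx=2.7,fy=2.7,interpolation=0))
E
python3 -c "
from h import *
settle(4);go(635.7,-8.3,17);p=state()['eef_pos'];bcap(p[2]+68,'pics/k4.png')"
```

```text
t 25.7 p [636.8 -12.5  51.2] pitcherr 0.0049 q [-0.2052  0.4504  1.5329 -0.0077  1.1534 -0.2012] qd [ 0.006 -0.006 -0.011  0.004 -0.002  0.001]
t 25.7 pos [636.8 -12.5  51.2] F [ 0.3  0.4 -1.1] w 0.4 yaw -0.0009 tilt [ 0.0079 -1.      0.0034]
delta tool [-4.5 34.1 -1.2] q [-0.21  0.45  1.53 -0.01  1.15 -0.2 ]
n 182 medz 118.5 y front+18 -9.9 ymid -10.228952103896347 x mean 637.2
```

View pics/k4.png

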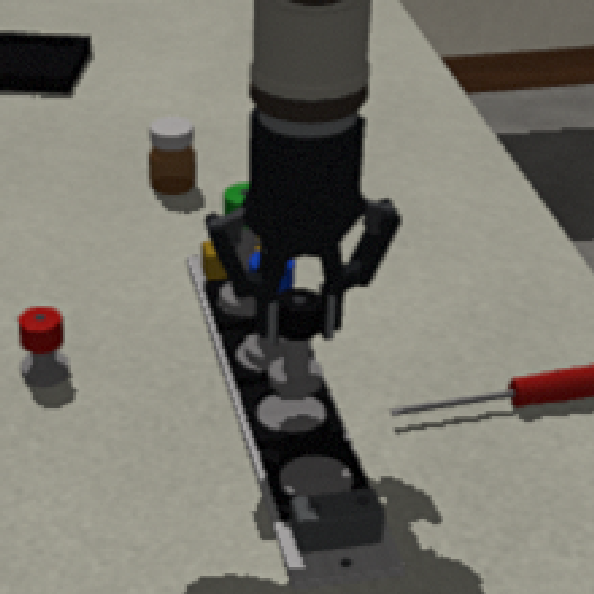

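Request:
jog_arm(
  deltas=[
    {"dx": -4,"dy": 25,"dz": -1,"roll": 0,"fingers": -1},
  ],
)

```text
time: 25.83
eef_pos: [642.0, -10.4, 33.5]
tool_rot: [0.498, -0.493, 0.507, -0.501]
force: [2.6, -0.2, -0.8]
width: 0.399
```

```bash
python3 -c "
from h import *
settle(4);go(635.2,-8.3,17);p=state()['eef_pos'];bcap(p[2]+68)"
```

```text
t 26.03 p [635.9  -8.5  26.9] pitcherr 0.0047 q [-0.1992  0.4799  1.5459 -0.008   1.111  -0.1953] qd [ 0.    -0.013 -0.021 -0.    -0.008  0.001]
t 26.03 pos [635.9  -8.5  26.9] F [ 0.7 -0.1 -1.7] w 0.397 yaw -0.0004 tilt [ 0.008  -1.      0.0032]
delta tool [-0.3  9.9 -0.7] q [-0.2   0.48  1.55 -0.01  1.11 -0.2 ]
n 172 medz 94.1 y front+18 -7.3 ymid -7.3450892223305 x mean 636.2
```

Request:
jog_arm(
  deltas=[
    {"dx": 0,"dy": 7,"dz": -1,"roll": 0,"fingers": -1},
  ],
)

```text
time: 26.17
eef_pos: [637.9, -9.3, 23.3]
tool_rot: [0.5, -0.495, 0.505, -0.5]
force: [0.4, 0.3, -1.8]
width: 0.404
```

```bash
python3 -c "
from h import *
settle(4);go(635.2,-8.3,17);p=state()['eef_pos'];bcap(p[2]+68,'pics/k5.png')"
```

```text
t 26.37 p [635.6  -8.8  20.7] pitcherr 0.0064 q [-0.1997  0.4866  1.5505 -0.008   1.0981 -0.1956] qd [ 0.003 -0.001 -0.004 -0.001 -0.001  0.001]
t 26.37 pos [635.6  -8.8  20.7] F [ 0.4  1.1 -1.5] w 0.402 yaw -0.0005 tilt [ 0.0083 -1.      0.0049]
delta tool [-0.6  3.7 -0.5] q [-0.2   0.49  1.55 -0.01  1.1  -0.2 ]
n 175 medz 88.1 y front+18 -6.8 ymid -6.956518017419398 x mean 635.9
```

View pics/k5.png

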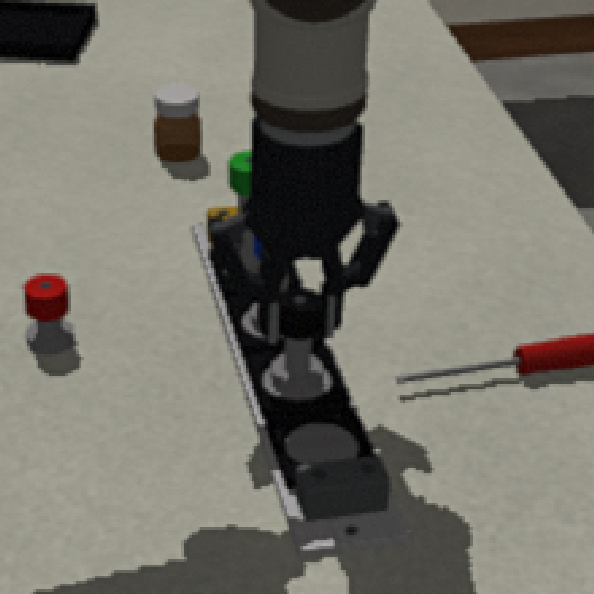

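Centred over seat 3. Lowering onto the floor.

Request:
jog_arm(
  deltas=[
    {"dx": 0,"dy": 3,"dz": 0,"roll": 0,"fingers": -1},
  ],
)

```text
time: 26.5
eef_pos: [636.5, -9.0, 18.6]
tool_rot: [0.5, -0.496, 0.504, -0.499]
force: [0.4, -0.5, -1.5]
width: 0.401
```

```bash
python3 -c "
from h import *
settle(4);go(635.2,-8.3,17)"
```

```text
t 26.7 p [635.7  -8.9  17.6] pitcherr 0.0063 q [-0.1998  0.491   1.5512 -0.008   1.0931 -0.1956] qd [ 0.001 -0.002 -0.001  0.001 -0.001 -0.001]
t 26.7 pos [635.7  -8.9  17.6] F [ 0.1 -0.2 -2. ] w 0.401 yaw -0.0005 tilt [ 0.0083 -1.      0.0048]
delta tool [-0.6  0.6 -0.5] q [-0.2   0.49  1.55 -0.01  1.09 -0.2 ]
```

Request:
jog_arm(
  deltas=[
    {"dx": 0,"dy": 2,"dz": 0,"roll": 0,"fingers": -1},
  ],
)

```text
time: 26.78
eef_pos: [636.3, -9.1, 17.0]
tool_rot: [0.501, -0.497, 0.504, -0.499]
force: [-6.1, 0.4, 16.3]
width: 0.398
```

```bash
python3 -c "
from h import *
settle(4);go(635.2,-8.3,17)"
```

```text
t 26.98 p [636.2  -9.1  17.1] pitcherr 0.0071 q [-0.1998  0.4923  1.5504 -0.0083  1.0917 -0.1956] qd [-0.001  0.001  0.002  0.001 -0.002 -0.   ]
t 26.98 pos [636.2  -9.1  17.1] F [-2.3  0.2  5.8] w 0.402 yaw -0.0004 tilt [ 0.0086 -0.9999  0.0055]
delta tool [-0.8  0.1 -1. ] q [-0.2   0.49  1.55 -0.01  1.09 -0.2 ]
```

Contact at z 17.1, as predicted. Release.

Request:
jog_arm(
  deltas=[
    {"dx": 0,"dy": 0,"dz": 0,"roll": 0,"fingers": 0},
    {"dx": 0,"dy": 0,"dz": 0,"roll": 0,"fingers": 0.5},
    {"dx": 0,"dy": 0,"dz": 0,"roll": 0,"fingers": 1},
    {"dx": 0,"dy": 0,"dz": 0,"roll": 0,"fingers": 1},
    {"dx": 0,"dy": 0,"dz": 0,"roll": 0,"fingers": 1},
    {"dx": 0,"dy": 0,"dz": 0,"roll": 0,"fingers": 1},
  ],
)

```text
time: 27.48
eef_pos: [638.4, -9.4, 19.1]
tool_rot: [0.5, -0.495, 0.505, -0.5]
force: [0.1, -0.2, 0.7]
width: 1.001
```

```bash
python3 -c "
from h import *
settle(3);bcap(85,'pics/k6.png')"
```

```text
t 27.63 p [638.3  -9.4  19. ] pitcherr 0.0116 q [-0.1997  0.4909  1.5481 -0.0083  1.0909 -0.1956] qd [-0.001  0.002 -0.001 -0.     0.001 -0.001]
n 171 medz 84.5 y front+18 -7.1 ymid -8.105543766412495 x mean 637.7
```

Request:
jog_arm(
  deltas=[
    {"dx": 0,"dy": -40,"dz": 0,"roll": 0,"fingers": 1},
  ],
)

```text
time: 27.77
eef_pos: [630.8, -7.8, 50.3]
tool_rot: [0.503, -0.5, 0.5, -0.497]
force: [-0.4, 0.8, -1.2]
width: 1.001
```

```bash
python3 -c "
from h import *
settle(3);go(451.3,89.5,90)"
```

```text
t 27.92 p [640.7  -9.6  62.7] pitcherr 0.0185 q [-0.1992  0.4346  1.5292 -0.008   1.1593 -0.1957] qd [-0.001  0.035  0.048 -0.001 -0.008 -0.   ]
t 27.92 pos [640.7  -9.6  62.7] F [ 0.5 -0.5 -0.8] w 0.995 yaw -0.0002 tilt [ 0.0108 -0.9998  0.0167]
delta tool [ -98.7  -31.5 -189. ] q [-0.2   0.43  1.53 -0.01  1.16 -0.2 ]
```

View pics/k6.png

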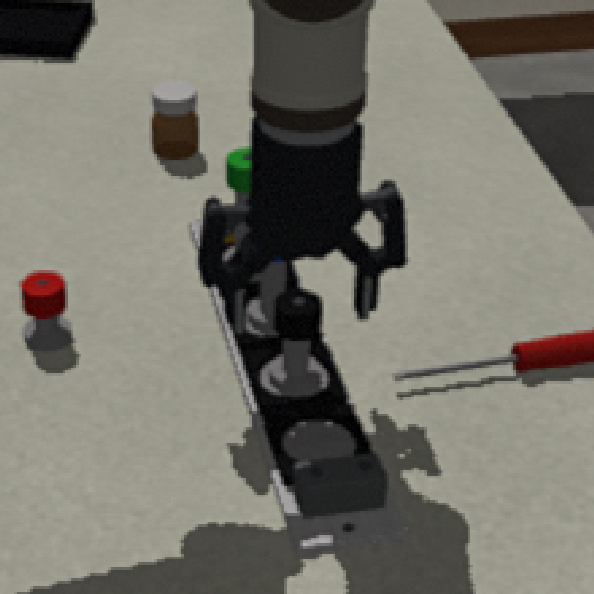

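Black is standing (top 84.5). Last is red.

Request:
jog_arm(
  deltas=[
    {"dx": 0,"dy": -38,"dz": 0,"roll": 0,"fingers": 1},
    {"dx": -6,"dy": -6,"dz": -28,"roll": 0,"fingers": 1},
    {"dx": -12,"dy": -4,"dz": -28,"roll": 0,"fingers": 1},
    {"dx": -18,"dy": -3,"dz": -28,"roll": 0,"fingers": 1},
    {"dx": -18,"dy": 0,"dz": -28,"roll": 0,"fingers": 1},
    {"dx": -18,"dy": 0,"dz": -28,"roll": 0,"fingers": 1},
    {"dx": -14,"dy": 0,"dz": -22,"roll": 0,"fingers": 1},
  ],
)

```text
time: 28.5
eef_pos: [474.2, 76.5, 109.2]
tool_rot: [0.497, -0.494, 0.509, -0.5]
force: [0.1, 0.6, 0.1]
width: 1.001
```

```bash
python3 -c "
from h import *
settle(3);go(451.3,89.5,40)"
```

```text
t 28.65 p [474.9  76.4 109.2] pitcherr 0.0177 q [-0.0849 -0.0156  1.9566 -0.0112  1.1829 -0.0761] qd [-0.027  0.038 -0.068 -0.006 -0.013 -0.006]
t 28.65 pos [474.9  76.4 109.2] F [-0.4 -0.5 -0.8] w 1.004 yaw -0.0045 tilt [ 0.0118 -0.9998  0.0169]
delta tool [-13.8  68.6 -24.8] q [-0.08 -0.02  1.96 -0.01  1.18 -0.08]
```

Request:
jog_arm(
  deltas=[
    {"dx": -8,"dy": -30,"dz": -12,"roll": 0,"fingers": 1},
    {"dx": -4,"dy": -1,"dz": -4,"roll": 0,"fingers": 1},
  ],
)

```text
time: 28.82
eef_pos: [458.7, 87.9, 139.2]
tool_rot: [0.498, -0.495, 0.508, -0.499]
force: [0.9, -0.7, 1.4]
width: 0.999
```

```bash
python3 -c "
from h import *
settle(3);go(451.3,89.5,40)"
```

```text
t 28.97 p [456.4  87.5 134.7] pitcherr 0.0086 q [-0.0625 -0.0831  1.9673 -0.0124  1.2488 -0.0528] qd [-0.007  0.017  0.007 -0.003 -0.004 -0.001]
t 28.97 pos [456.4  87.5 134.7] F [0.  0.2 0.4] w 0.998 yaw -0.0058 tilt [ 0.0122 -0.9999  0.008 ]
delta tool [-3.1 94.6 -5.8] q [-0.06 -0.08  1.97 -0.01  1.25 -0.05]
```

Request:
jog_arm(
  deltas=[
    {"dx": -1,"dy": 41,"dz": 0,"roll": 0,"fingers": 1},
  ],
)

```text
time: 29.05
eef_pos: [464.3, 87.1, 100.2]
tool_rot: [0.496, -0.492, 0.511, -0.501]
force: [1.9, -0.9, 0.5]
width: 1.0
```

```bash
python3 -c "
from h import *
settle(3);go(451.3,89.5,-12)"
```

```text
t 29.2 p [454.   87.7  90.6] pitcherr 0.0008 q [-0.0623 -0.0248  2.0058 -0.0129  1.1598 -0.0507] qd [ 0.004 -0.043 -0.058  0.001  0.016  0.001]
t 29.2 pos [454.   87.7  90.6] F [0.2 0.2 0.8] w 1.001 yaw -0.0064 tilt [ 1.190e-02 -9.999e-01  1.000e-04]
delta tool [ -3.  102.5  -2.8] q [-0.06 -0.02  2.01 -0.01  1.16 -0.05]
```

Request:
jog_arm(
  deltas=[
    {"dx": -2,"dy": 40,"dz": -2,"roll": 0,"fingers": 1},
  ],
)

```text
time: 29.28
eef_pos: [460.2, 88.3, 59.0]
tool_rot: [0.498, -0.495, 0.509, -0.499]
force: [1.4, -0.1, -0.4]
width: 1.0
```

```bash
python3 -c "
from h import *
settle(4);go(451.3,89.5,-12)"
```

```text
t 29.48 p [452.6  89.   53. ] pitcherr 0.0003 q [-0.0597  0.0313  2.0337 -0.0136  1.0763 -0.0466] qd [ 0.002 -0.031 -0.036  0.    -0.008  0.002]
t 29.48 pos [452.6  89.   53. ] F [ 0.2 -0.8  0.4] w 1.002 yaw -0.0067 tilt [ 1.200e-02 -9.999e-01 -3.000e-04]
delta tool [-1.3 65.  -1.3] q [-0.06  0.03  2.03 -0.01  1.08 -0.05]
```

Request:
jog_arm(
  deltas=[
    {"dx": 0,"dy": 38,"dz": -1,"roll": 0,"fingers": 1},
  ],
)

```text
time: 29.57
eef_pos: [461.1, 87.9, 23.3]
tool_rot: [0.497, -0.494, 0.509, -0.5]
force: [2.5, -1.3, 1.9]
width: 0.997
```

```bash
python3 -c "
from h import *
settle(4);go(451.3,89.5,-12);cap('red',55,55,'pics/r1.png');tips('pics/r1b.png')"
```

```text
t 29.77 p [452.7  88.4  16.7] pitcherr 0.0016 q [-0.061   0.0955  2.0519 -0.0143  0.9926 -0.0464] qd [ 0.002 -0.024 -0.021 -0.    -0.009 -0.001]
t 29.77 pos [452.7  88.4  16.7] F [ 0.5 -0.1  0.8] w 1.001 yaw -0.0068 tilt [ 0.012  -0.9999  0.001 ]
delta tool [-1.5 28.7 -1.4] q [-0.06  0.1   2.05 -0.01  0.99 -0.05]
cap red px [270.4 199. ] ztop 55.5 x from sides 452.4 y front+18 91.8 top mid [452.4  89.9  54. ] eef [453.6  88.4  17.4]
[[270.  195.  451.8  96.   52.3]
 [249.  192.  409.   80.3  75.1]
 [245.  190.  401.1  84.2  78.3]
 [244.  189.  399.5  82.2  82.3]
 [249.  188.  410.   81.2  84.3]
 [245.  186.  402.2  84.6  87.9]]
[[271.  195.  453.9  91.   55.4]
 [292.  188.  499.1  79.4  76.1]
 [293.  187.  501.2  78.2  79.1]
 [292.  186.  499.2  77.5  82.3]
 [296.  183.  508.4  85.2  83.8]
 [295.  182.  506.3  83.1  87.9]]
```

View pics/r1.png

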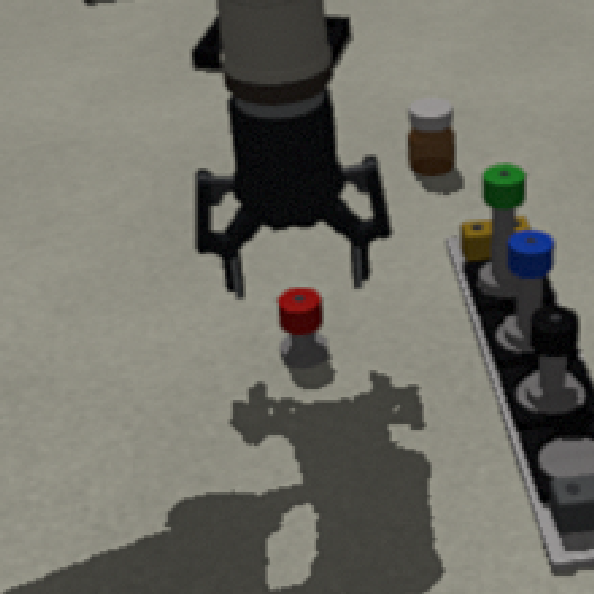

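The fingers straddle red, and the three placed punches stand in their seats. Lowering to about −11 reported, which is a real tip height of about 29.

Request:
jog_arm(
  deltas=[
    {"dx": -1,"dy": 27,"dz": -2,"roll": 0,"fingers": 1},
  ],
)

```text
time: 29.95
eef_pos: [459.1, 88.7, -3.3]
tool_rot: [0.497, -0.494, 0.509, -0.5]
force: [1.1, -0.3, 0.0]
width: 1.003
```

```bash
python3 -c "
from h import *
settle(4);go(451.6,89.5,-12);tips('pics/r2.png')"
```

```text
t 30.15 p [452.4  89.1  -8.3] pitcherr 0.005 q [-0.0595  0.1421  2.0626 -0.0149  0.9319 -0.0441] qd [-0.001 -0.011 -0.014  0.    -0.006  0.002]
t 30.15 pos [452.4  89.1  -8.3] F [ 0.4 -0.   0.2] w 1.001 yaw -0.0065 tilt [ 0.0122 -0.9999  0.0044]
delta tool [-0.5  3.7 -0.8] q [-0.06  0.14  2.06 -0.01  0.93 -0.04]
[[272.  213.  452.3  84.7  12.4]
 [271.  212.  450.3  84.3  15.6]
 [270.  211.  448.4  83.   19.5]
 [269.  209.  446.7  83.5  24.7]
 [246.  201.  400.   84.4  50.3]
 [249.  201.  406.6  78.2  53.9]]
[[274.  212.  456.8  87.3  12.7]
 [275.  210.  459.4  87.   18. ]
 [272.  209.  453.1  83.7  23.8]
 [291.  197.  495.9  84.2  50.3]
 [293.  198.  499.6  74.4  53.9]
 [291.  196.  495.8  78.6  56.7]]
```

View pics/r2.png

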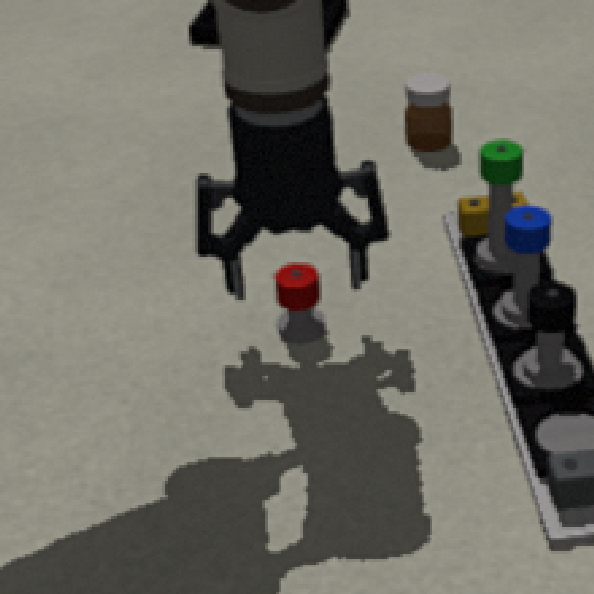

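Request:
jog_arm(
  deltas=[
    {"dx": 0,"dy": 4,"dz": -1,"roll": 0,"fingers": 1},
  ],
)

```text
time: 30.28
eef_pos: [453.8, 88.9, -10.2]
tool_rot: [0.499, -0.496, 0.507, -0.498]
force: [0.4, 0.5, -0.2]
width: 1.003
```

```bash
python3 -c "
from h import *
settle(3)"
```

```text
t 30.43 p [452.4  89.  -11.4] pitcherr 0.0071 q [-0.0597  0.1468  2.0652 -0.015   0.9225 -0.0441] qd [-0.001  0.002  0.001 -0.    -0.     0.001]
```

Request:
jog_arm(
  deltas=[
    {"dx": 0,"dy": 0,"dz": 0,"roll": 0,"fingers": -0.1},
    {"dx": 0,"dy": 0,"dz": 0,"roll": 0,"fingers": -1},
    {"dx": 0,"dy": 0,"dz": 0,"roll": 0,"fingers": -1},
    {"dx": 0,"dy": 0,"dz": 0,"roll": 0,"fingers": -1},
    {"dx": 0,"dy": 0,"dz": 0,"roll": 0,"fingers": -1},
    {"dx": 0,"dy": 0,"dz": 0,"roll": 0,"fingers": -1},
  ],
  force=80,
)

```text
time: 30.93
eef_pos: [453.6, 88.9, -10.0]
tool_rot: [0.499, -0.496, 0.507, -0.497]
force: [-0.1, 0.4, -1.8]
width: 0.395
```

```bash
python3 -c "
from h import *
settle(2);go(451.6,89.5,-12);cap('red',55,55,'pics/r3.png')"
```

```text
t 31.03 p [453.5  88.9 -10.1] pitcherr 0.0093 q [-0.0597  0.145   2.0638 -0.0151  0.9236 -0.0442] qd [ 0.    -0.001 -0.001  0.     0.001  0.   ]
t 31.03 pos [453.5  88.9 -10.1] F [ 0.5  0.5 -0.4] w 0.398 yaw -0.0064 tilt [ 0.0125 -0.9999  0.0087]
delta tool [-0.6  1.9 -2. ] q [-0.06  0.14  2.06 -0.02  0.92 -0.04]
cap red px [271.  199.2] ztop 55.8 x from sides 453.9 y front+18 91.6 top mid [453.9  88.6  56.6] eef [453.6  88.9 -10.1]
```

View pics/r3.png

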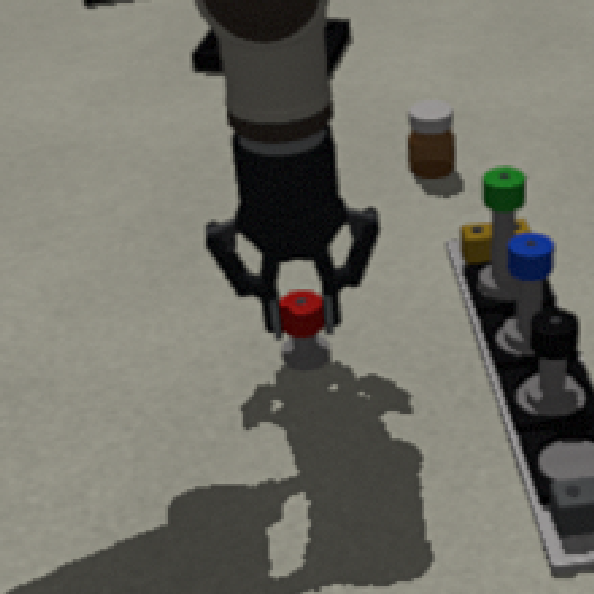

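Red is gripped; the seating contact should come at eef z≈3. Lifting and moving to seat 4, y first to keep clear of black.

Request:
jog_arm(
  deltas=[
    {"dx": 0,"dy": -40,"dz": 0,"roll": 0,"fingers": -1},
  ],
)

```text
time: 31.17
eef_pos: [445.3, 89.6, 22.7]
tool_rot: [0.503, -0.501, 0.502, -0.493]
force: [-1.8, 0.2, -2.9]
width: 0.399
```

```bash
python3 -c "
from h import *
settle(3)"
```

```text
t 31.32 p [455.5  89.3  32.1] pitcherr 0.0144 q [-0.0586  0.0636  2.0491 -0.0142  1.0145 -0.0447] qd [-0.001  0.035  0.043 -0.    -0.012  0.   ]
```

Request:
jog_arm(
  deltas=[
    {"dx": 0,"dy": -40,"dz": 0,"roll": 0,"fingers": -1},
  ],
)

```text
time: 31.4
eef_pos: [447.3, 90.0, 64.2]
tool_rot: [0.502, -0.5, 0.504, -0.494]
force: [-1.0, -0.4, -3.2]
width: 0.401
```

```bash
python3 -c "
from h import *
settle(3);go(637.9,-86,60)"
```

```text
t 31.55 p [456.7  89.7  73.3] pitcherr 0.0187 q [-0.0574 -0.0066  2.0262 -0.0135  1.1033 -0.0451] qd [-0.001  0.038  0.054 -0.002 -0.008  0.001]
t 31.55 pos [456.7  89.7  73.3] F [-0.  -0.4 -2.1] w 0.396 yaw -0.0062 tilt [ 0.013  -0.9998  0.0181]
delta tool [174.4  18.8 182. ] q [-0.06 -0.01  2.03 -0.01  1.1  -0.05]
```

Request:
jog_arm(
  deltas=[
    {"dx": 24,"dy": 0,"dz": 14,"roll": 0,"fingers": -1},
    {"dx": 30,"dy": -2,"dz": 18,"roll": 0,"fingers": -1},
    {"dx": 30,"dy": -3,"dz": 20,"roll": 0,"fingers": -1},
    {"dx": 28,"dy": -3,"dz": 24,"roll": 0,"fingers": -1},
    {"dx": 24,"dy": -3,"dz": 26,"roll": 0,"fingers": -1},
    {"dx": 14,"dy": -3,"dz": 22,"roll": 0,"fingers": -1},
  ],
)

```text
time: 32.05
eef_pos: [570.0, -60.7, 76.4]
tool_rot: [0.503, -0.5, 0.5, -0.497]
force: [-0.3, 1.2, -1.4]
width: 0.4
```

```bash
python3 -c "
from h import *
settle(3);go(637.9,-86,60)"
```

```text
t 32.2 p [569.8 -59.2  76.4] pitcherr -0.0051 q [-0.31    0.2764  1.7039 -0.0077  1.1665 -0.3074] qd [ 0.032 -0.041  0.064  0.008  0.016  0.004]
t 32.2 pos [569.8 -59.2  76.4] F [-0.4 -0.1 -2. ] w 0.397 yaw 0.0003 tilt [ 0.0051 -1.     -0.007 ]
delta tool [26.8 16.  68.2] q [-0.31  0.28  1.7  -0.01  1.17 -0.31]
```

Request:
jog_arm(
  deltas=[
    {"dx": 24,"dy": 0,"dz": 30,"roll": 0,"fingers": -1},
  ],
)

```text
time: 32.28
eef_pos: [591.0, -77.2, 70.6]
tool_rot: [0.506, -0.505, 0.493, -0.496]
force: [0.1, 0.4, -2.6]
width: 0.399
```

```bash
python3 -c "
from h import *
settle(3);go(637.9,-86,60)"
```

```text
t 32.43 p [598.1 -82.9  73.3] pitcherr -0.01 q [-0.3334  0.3575  1.6082 -0.0078  1.1858 -0.3302] qd [ 0.02  -0.052  0.029  0.011  0.018  0.004]
t 32.43 pos [598.1 -82.9  73.3] F [ 0.8  0.3 -1.6] w 0.4 yaw -0.0002 tilt [ 0.0036 -0.9999 -0.0118]
delta tool [ 3.1 12.8 39.9] q [-0.33  0.36  1.61 -0.01  1.19 -0.33]
```

Request:
jog_arm(
  deltas=[
    {"dx": 2,"dy": 0,"dz": 34,"roll": 0,"fingers": -1},
  ],
)

```text
time: 32.52
eef_pos: [623.5, -81.8, 68.2]
tool_rot: [-0.506, 0.507, -0.493, 0.494]
force: [0.3, 0.1, -2.4]
width: 0.394
```

```bash
python3 -c "
from h import *
settle(3);go(637.9,-86,3);cap('red',55,75+66,'pics/r4.png')"
```

```text
t 32.67 p [631.  -83.3  70.7] pitcherr -0.0138 q [-0.3171  0.4405  1.5041 -0.0072  1.2108 -0.3156] qd [-0.003 -0.054  0.021 -0.006  0.014 -0.004]
t 32.67 pos [631.  -83.3  70.7] F [-0.3 -1.  -2. ] w 0.399 yaw 0.001 tilt [ 0.0021 -0.9999 -0.0153]
delta tool [ 2.5 67.6  7.9] q [-0.32  0.44  1.5  -0.01  1.21 -0.32]
cap red px [372.2 207.8] ztop 136.4 x from sides 631.5 y front+18 -80.8 top mid [631.5 -82.5 143.2] eef [631.  -83.5  71.8]
```

View pics/r4.png

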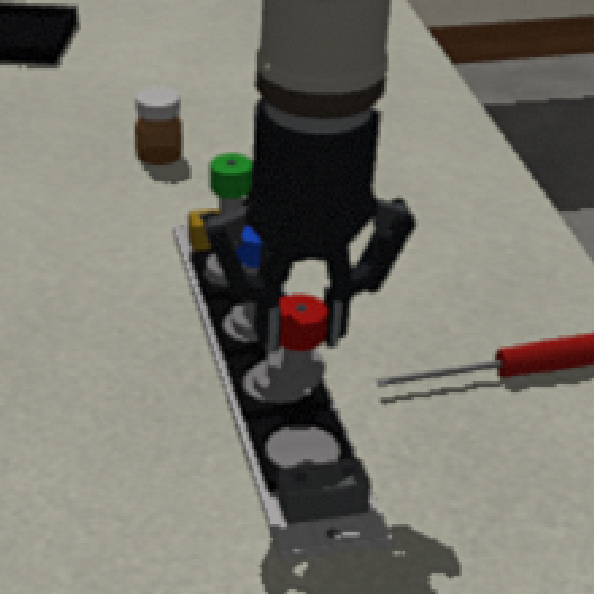

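Request:
jog_arm(
  deltas=[
    {"dx": 0,"dy": 38,"dz": 0,"roll": 0,"fingers": -1},
    {"dx": 0,"dy": 2,"dz": 0,"roll": 0,"fingers": -1},
  ],
)

```text
time: 32.88
eef_pos: [630.5, -82.4, 33.7]
tool_rot: [0.504, -0.501, 0.498, -0.497]
force: [-3.1, 1.1, -4.9]
width: 0.399
```

```bash
python3 -c "
from h import *
settle(4);go(637.9,-86,3);cap('red',55,41+66)"
```

```text
t 33.08 p [638.2 -85.2  43.4] pitcherr 0.0081 q [-0.3163  0.4738  1.5178 -0.0076  1.1419 -0.3155] qd [-0.003 -0.    -0.014  0.001 -0.     0.002]
t 33.08 pos [638.2 -85.2  43.4] F [ 0.9  0.1 -1.8] w 0.399 yaw 0.0024 tilt [ 0.0091 -0.9999  0.0055]
delta tool [ 0.4 40.4 -0.5] q [-0.32  0.47  1.52 -0.01  1.14 -0.32]
cap red px [374.9 219.8] ztop 109.3 x from sides 636.8 y front+18 -81.6 top mid [636.8 -82.4 116.8] eef [638.4 -85.4  43.5]
```

Aligned, with pitch matching the grasp (0.008). Down.

Request:
jog_arm(
  deltas=[
    {"dx": 1,"dy": 30,"dz": 0,"roll": 0,"fingers": -1},
  ],
)

```text
time: 33.22
eef_pos: [645.1, -88.4, 21.9]
tool_rot: [0.499, -0.491, 0.508, -0.502]
force: [1.6, -0.7, -0.5]
width: 0.401
```

```bash
python3 -c "
from h import *
settle(4);go(637.9,-86,3);cap('red',55,13+66,'pics/r5.png')"
```

```text
t 33.42 p [638.5 -86.6  14.2] pitcherr 0.0082 q [-0.3182  0.5135  1.5271 -0.0077  1.0928 -0.3169] qd [ 0.    -0.016 -0.026 -0.001 -0.007 -0.   ]
t 33.42 pos [638.5 -86.6  14.2] F [-0.4  0.3 -1.6] w 0.4 yaw 0.0022 tilt [ 0.0091 -0.9999  0.0057]
delta tool [-0.7 11.2 -0.6] q [-0.32  0.51  1.53 -0.01  1.09 -0.32]
cap red px [374.5 232.6] ztop 80.1 x from sides 637.4 y front+18 -83.1 top mid [637.4 -83.3  87.3] eef [639.3 -86.8  15. ]
```

View pics/r5.png

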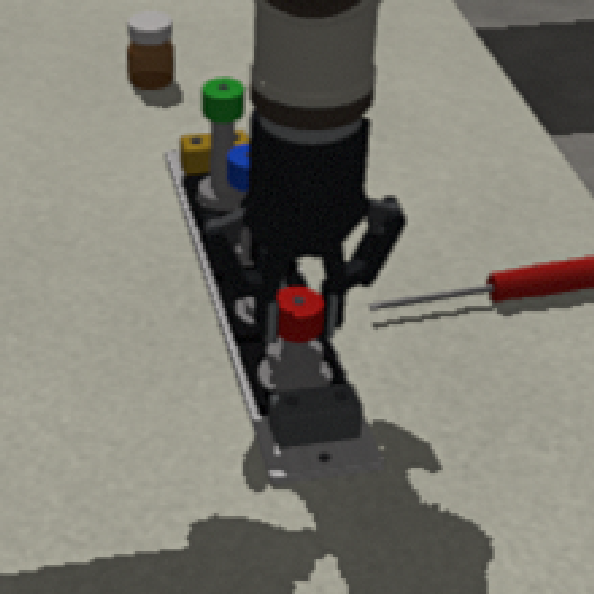

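Red's cap is at (637.4, −83.2), centred. Lowering the last 11 mm in two rows.

Request:
jog_arm(
  deltas=[
    {"dx": 0,"dy": 9,"dz": 0,"roll": 0,"fingers": -1},
  ],
)

```text
time: 33.55
eef_pos: [642.1, -87.7, 9.4]
tool_rot: [0.5, -0.493, 0.506, -0.501]
force: [0.3, 0.2, -1.6]
width: 0.393
```

```bash
python3 -c "
from h import *
settle(4);go(637.9,-86,3);cap('red',55,5+66)"
```

```text
t 33.75 p [639.4 -86.9   6.1] pitcherr 0.0102 q [-0.3183  0.5255  1.5282 -0.0077  1.0778 -0.3169] qd [ 0.001 -0.001 -0.003  0.001 -0.001 -0.001]
t 33.75 pos [639.4 -86.9   6.1] F [ 0.5  0.5 -2.1] w 0.398 yaw 0.0022 tilt [ 0.0097 -0.9999  0.0075]
delta tool [-0.9  3.1 -1.5] q [-0.32  0.53  1.53 -0.01  1.08 -0.32]
cap red px [374.6 235.8] ztop 72.2 x from sides 638.1 y front+18 -83.6 top mid [638.1 -84.4  80.6] eef [639.6 -86.9   6.3]
```

Request:
jog_arm(
  deltas=[
    {"dx": 0,"dy": 3,"dz": -1,"roll": 0,"fingers": -1},
  ],
)

```text
time: 33.88
eef_pos: [639.4, -87.2, 4.1]
tool_rot: [0.501, -0.494, 0.504, -0.5]
force: [0.0, -0.3, -2.2]
width: 0.398
```

```bash
python3 -c "
from h import *
settle(4);go(637.9,-86,3);cap('red',55,3+66)"
```

```text
t 34.08 p [638.5 -86.9   3.2] pitcherr 0.0102 q [-0.3188  0.5275  1.532  -0.0078  1.0719 -0.3173] qd [ 0.001  0.001 -0.001  0.     0.001 -0.001]
t 34.08 pos [638.5 -86.9   3.2] F [-0.1  0.1 -1.7] w 0.396 yaw 0.0022 tilt [ 0.0097 -0.9999  0.0075]
delta tool [-0.9  0.2 -0.6] q [-0.32  0.53  1.53 -0.01  1.07 -0.32]
cap red px [374.1 237.1] ztop 69.2 x from sides 637.6 y front+18 -83.4 top mid [637.6 -84.2  77.6] eef [638.5 -87.    3.2]
```

Request:
jog_arm(
  deltas=[
    {"dx": 0,"dy": 2,"dz": 0,"roll": 0,"fingers": -1},
  ],
)

```text
time: 34.22
eef_pos: [638.9, -87.0, 2.9]
tool_rot: [0.501, -0.495, 0.504, -0.5]
force: [-8.8, 1.9, 19.2]
width: 0.401
```

```bash
python3 -c "
from h import *
settle(4);go(637.9,-86,3);cap('red',55,3+66)"
```

```text
t 34.42 p [638.9 -87.    2.9] pitcherr 0.0106 q [-0.3186  0.5286  1.5311 -0.0079  1.0713 -0.3174] qd [-0.002  0.001  0.001  0.002  0.     0.   ]
t 34.42 pos [638.9 -87.    2.9] F [-4.   1.3  7.6] w 0.395 yaw 0.0025 tilt [ 0.0099 -0.9999  0.0079]
delta tool [-1.  -0.1 -1. ] q [-0.32  0.53  1.53 -0.01  1.07 -0.32]
cap red px [374.4 237.2] ztop 69.0 x from sides 637.6 y front+18 -83.6 top mid [637.6 -85.4  76.5] eef [638.9 -87.    2.9]
```

Request:
jog_arm(
  deltas=[
    {"dx": 0,"dy": 0,"dz": 0,"roll": 0,"fingers": 0},
    {"dx": 0,"dy": 0,"dz": 0,"roll": 0,"fingers": 0.5},
    {"dx": 0,"dy": 0,"dz": 0,"roll": 0,"fingers": 1},
    {"dx": 0,"dy": 0,"dz": 0,"roll": 0,"fingers": 1},
    {"dx": 0,"dy": 0,"dz": 0,"roll": 0,"fingers": 1},
    {"dx": 0,"dy": 0,"dz": 0,"roll": 0,"fingers": 1},
  ],
)

```text
time: 34.97
eef_pos: [640.8, -87.6, 4.8]
tool_rot: [0.5, -0.494, 0.505, -0.501]
force: [0.2, 0.1, -0.2]
width: 1.001
```

```bash
python3 -c "
from h import *
settle(4);go(637.9,-86,3);cap('red',55,3+66)"
```

```text
t 35.17 p [640.7 -87.5   4.7] pitcherr 0.0146 q [-0.3186  0.5271  1.5291 -0.0079  1.0708 -0.3173] qd [ 0.     0.002  0.002 -0.    -0.001 -0.   ]
t 35.17 pos [640.7 -87.5   4.7] F [-0.5 -0.3  0.5] w 1.001 yaw 0.0025 tilt [ 0.0112 -0.9999  0.0117]
delta tool [-1.6  1.7 -2.8] q [-0.32  0.53  1.53 -0.01  1.07 -0.32]
cap red px [373.4 237.4] ztop 68.9 x from sides 637.7 y front+18 -83.5 top mid [638.  -84.2  67.8] eef [640.7 -87.6   4.8]
```

Request:
jog_arm(
  deltas=[
    {"dx": 0,"dy": -40,"dz": 0,"roll": 0,"fingers": 1},
  ],
)

```text
time: 35.3
eef_pos: [633.2, -85.0, 35.9]
tool_rot: [0.503, -0.499, 0.5, -0.498]
force: [-0.7, 0.3, -2.0]
width: 1.0
```

```bash
python3 -c "
from h import *
settle(3)"
```

```text
t 35.45 p [643.1 -88.   48.5] pitcherr 0.0216 q [-0.3181  0.469   1.5134 -0.0077  1.1376 -0.3175] qd [-0.001  0.036  0.047  0.001 -0.006  0.   ]
```

Request:
jog_arm(
  deltas=[
    {"dx": 0,"dy": -40,"dz": 0,"roll": 0,"fingers": 1},
    {"dx": 0,"dy": -40,"dz": 0,"roll": 0,"fingers": 1},
    {"dx": 25,"dy": -10,"dz": -28,"roll": 0,"fingers": 1},
    {"dx": 25,"dy": 0,"dz": -28,"roll": 0,"fingers": 1},
    {"dx": 25,"dy": 0,"dz": -28,"roll": 0,"fingers": 1},
    {"dx": 25,"dy": 0,"dz": -28,"roll": 0,"fingers": 1},
    {"dx": 25,"dy": 0,"dz": -28,"roll": 0,"fingers": 1},
    {"dx": 25,"dy": 0,"dz": -28,"roll": 0,"fingers": 1},
    {"dx": 15,"dy": 0,"dz": -15,"roll": 0,"fingers": 1},
  ],
)

```text
time: 36.2
eef_pos: [452.1, -253.6, 134.8]
tool_rot: [-0.503, 0.49, -0.503, 0.504]
force: [-0.9, -0.7, 0.3]
width: 1.002
```

```bash
python3 - <<'E'
from h import *
settle(3)
S={n:cams.snapshot(n) for n in("side","top")}
for n in S: cv2.imwrite(f'pics/f_{n}.png',S[n]['color'])
seats=[(631.2,150.2),(633.2,72.3),(635.7,-5.7),(637.9,-83.5)]
for c,h,(x,y) in zip(('green','blue','black','red'),(106,89,72,55),seats):
    for n in S:
        s=S[n];q=proj(s,[x,y,13+h]).astype(int)
        v,u=np.mgrid[q[1]-18:q[1]+19,q[0]-18:q[0]+19];uv=np.c_[u.ravel(),v.ravel()];X=cloud(s,uv)
        T=X[(abs(X[:,2]-13-h)<4)&(abs(X[:,0]-x)<30)&(abs(X[:,1]-y)<30)]
        print(c,n,len(T),'topz',np.median(T[:,2]).round(1),'mid',((T.max(0)+T.min(0))/2)[:2].round(1),'ext',np.ptp(T,0)[:2].round(1),'seat',(x,y))
print('jar',cloud(S['top'],(116,204)))
cv2.imwrite('pics/f_sc.png',cv2.resize(S['side']['color'][110:310,280:440],None,fx=3,fy=3,interpolation=0))
cv2.imwrite('pics/f_tc.png',cv2.resize(S['top']['color'][140:250,180:400],None,fx=3.4,fy=3.4,interpolation=0))
E
```

```text
t 36.35 p [ 453.8 -252.8  135. ] pitcherr 0.0184 q [-0.7425  0.0523  1.8331  0.0022  1.2378 -0.7543] qd [ 0.049  0.013 -0.022  0.012 -0.001  0.012]
green side 118 topz 118.4 mid [626.9 149.7] ext [34.1 34.5] seat (631.2, 150.2)
green top 234 topz 117.5 mid [624.4 150.3] ext [34.7 33.5] seat (631.2, 150.2)
blue side 141 topz 101.2 mid [633.5  72.1] ext [33.9 37.9] seat (633.2, 72.3)
blue top 224 topz 100.6 mid [632.3  73.1] ext [34.  34.4] seat (633.2, 72.3)
black side 160 topz 84.5 mid [637.4  -8.8] ext [33.5 36.1] seat (635.7, -5.7)
black top 209 topz 83.8 mid [635.   -7.2] ext [34.  34.8] seat (635.7, -5.7)
red side 194 topz 67.7 mid [639.4 -83.4] ext [35.1 37.3] seat (637.9, -83.5)
red top 204 topz 66.7 mid [637.4 -83.4] ext [34.6 33.7] seat (637.9, -83.5)
jar [[590.70529376 382.22198087  65.03329559]]
```

View pics/f_sc.png

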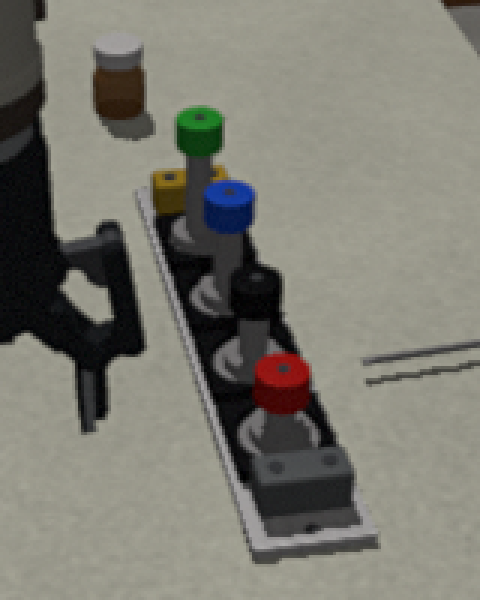

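View pics/f_tc.png

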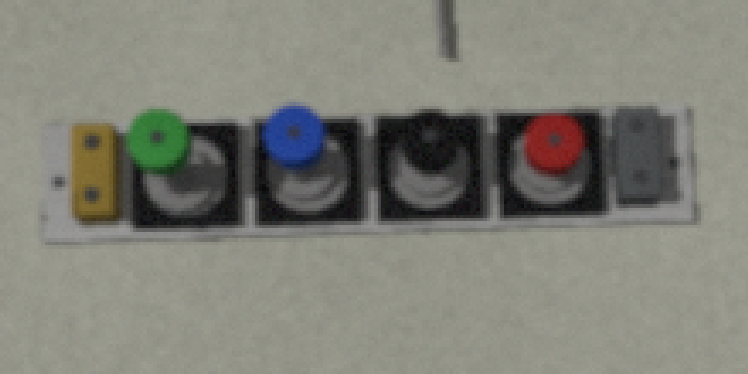

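The final views show order green, blue, black, red from the yellow block, all tops level with floor + height, and the jar unmoved. Green is about 5.5 mm off centre (8 mm of play), so I'll check that its foot is directly below the cap.

```bash
python3 - <<'E'
from h import *
s=cams.snapshot('side')
for c,h,(x,y) in (('green',106,(626,150)),('blue',89,(633,72.5)),('black',72,(636.5,-7.5)),('red',55,(638,-83.4))):
    v,u=np.mgrid[120:320,280:440];uv=np.c_[u.ravel(),v.ravel()];X=cloud(s,uv)
    k=(abs(X[:,0]-x)<30)&(abs(X[:,1]-y)<30)
    Y=X[k]
    F=Y[(abs(Y[:,2]-22)<2.5)]; K=Y[(Y[:,2]>28)&(Y[:,2]<13+h-28)]; C=Y[(Y[:,2]>13+h-22)&(Y[:,2]<13+h+3)]
    f=lambda T:((T[:,0].min()+T[:,0].max())/2).round(1) if len(T) else None
    print(c,'cap x',f(C),'shank x',f(K),'foot x',f(F),len(F),'foot yfront',F[:,1].min().round(1) if len(F) else None,np.ptp(F[:,0]) if len(F) else '')
    T=Y[abs(Y[:,2]-13-h)<2.2]
    A=np.c_[T[:,:2]-T[:,:2].mean(0),np.ones(len(T))];print('   top plane slope',np.linalg.lstsq(A,T[:,2],rcond=None)[0].round(3))
E
```

```text
green cap x 627.0 shank x 626.2 foot x 618.7 74 foot yfront 121.4 39.046422661883184
   top plane slope [-0.00000e+00  6.00000e-03  1.18687e+02]
blue cap x 633.8 shank x 634.0 foot x 619.1 63 foot yfront 52.9 30.479018015277347
   top plane slope [-1.00000e-02  1.20000e-02  1.01691e+02]
black cap x 637.2 shank x 637.1 foot x 635.9 89 foot yfront -34.0 58.074406584464214
   top plane slope [4.0000e-03 6.0000e-03 8.4594e+01]
red cap x 638.7 shank x 638.1 foot x 636.7 155 foot yfront -105.3 55.851934011678395
   top plane slope [-6.0000e-03  6.0000e-03  6.7659e+01]
```

The cap tops are level (slopes ≤0.012) and each shank sits under its cap, so all four are upright. Handing in.

```bash
python3 -c "
from station import state,bot
print(state()['time'],abs(state()['qvel']).max());print(bot.hand_in())"
```

```text
36.5 0.012515403566306817
the job is handed in; nothing more can be done
None
```

The four punches stand in the seats in height order from the yellow block: green in seat_1, blue in seat_2, black in seat_3 and red in seat_4. I let go of all of them, backed the arm away, and handed in at 36.5 s of the 104 s allowed.

**Last checks:**
- **Height:** In both views each cap top is within about 1.5 mm of pocket floor plus punch height.
- **Upright:** Cap tops are level to within about 0.012 rad, and each shank lies under its cap.
- **Centring:** Blue, black and red are within about 3 mm of their seat centres. Green is about 5.5 mm off in x, still inside the 8 mm of play.
- **Jar and forces:** The jar has not moved. The highest wrist force I saw was about 20 N, on setting red down.

**What disagreed or failed:**
- **Reported tool height:** The cameras showed the finger ends about 38–40 mm higher than the reported tool height, so I set heights from the cameras. Contact with the seat floors came within about 1 mm of the heights predicted that way.
- **Tool lean:** Strings of moves made the tool lean by up to about 0.05 rad. I corrected that before each grasp and placement.
- **Foot measurement:** The final reading of where each foot sits was mixed up with seat pixels, so I did not rely on it.

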